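# Gauge a row of balm tins and log its length

## Task

The two or three balm tins lying on the left are one gift set: lay them all flat on the bed of the bench caliper in one straight row along its centre line between pad and jaw, slide the jaw shut on the row until the sprung pad at the other end has gone in about half of its 10 mm travel (never bottomed), and let go of the jaw. With the row held so, push the logger's paddle switch over to the side with the dot, hold it about a second and let it spring back, and never push it over to the other side. Then slide the jaw fully open, lay all the tins flat on the cork mat, none on top of another, and leave the dropper bottle, the soap and the roll-on where they are.

Things in the scene. Friction and masses are not known exactly. Their poses are not given: they have to be found in the camera images.
- tin_a: round flat lip balm tin with a closed lid, lying lid up, 47 mm across and 15 mm high, about 0.03 kg; origin at the centre of its underside, z up. May be absent
- tin_b: round flat lip balm tin with a closed lid, lying lid up, 47 mm across and 15 mm high, about 0.03 kg; origin at the centre of its underside, z up. May be absent
- tin_c: round flat lip balm tin with a closed lid, lying lid up, 47 mm across and 15 mm high, about 0.03 kg; origin at the centre of its underside, z up. May be absent
- tin_d: round flat lip balm tin with a closed lid, lying lid up, 47 mm across and 15 mm high, about 0.03 kg; origin at the centre of its underside, z up. May be absent
- gauge: bench caliper, fixed. Origin on the sideboard, under the row's centre line; x away from the robot, y (left) along the slide. Bed top at z = 6 mm, x -108 to 67 mm, y -130 to 115 mm; tins lie on it in a row along x = 0. A scale beam (x -101 to -75 mm, top at z = 30 mm) runs along its front and carries the jaw's carriage (x -110 to -20 mm, y width 34 mm, z = 31 to 46 mm)
- pad_face (a point): centre of the face of the sprung grey pad, 54 mm wide (gauge x), top at z = 35 mm, on a fixed dark post 38 mm high at the bed's right (-y) end; unpressed it is at gauge x = 0, y = -90 mm, z = 22 mm. The row's right end goes against it
- jaw_face (a point): centre of the sliding jaw's face (60 mm wide, top at z = 37 mm), which comes from the left: at gauge x = 0, y = 80 mm minus joint gauge_jaw, z = 23 mm
- jaw_tab (a point): point on the sliding jaw's black finger tab: an upright block 26 mm (gauge x) by 16 mm (gauge y), from z = 45 to 83 mm above the sideboard; the point is on its axis at z = 68 mm. It stands 90 mm in front of the row's centre line (gauge x = -90 mm) and 17 mm to +y of the jaw face
- gauge_jaw (a joint): travel of the sliding jaw in m: 0 is fully open (170 mm between faces), 0.165 almost shut; it moves to gauge -y as it grows. Slides against about 8 N of friction (it never moves by itself) and stays where it is left
- gauge_pad (a joint): how far the sprung pad is pressed in, in m: 0 free, 0.010 bottomed; 0.6 N per mm. This is what registers the measuring force; the jaw's friction holds it when let go
- logger: grey logger box, 66 (x) by 90 (y) by 34 mm high, fixed to the top; origin at the centre of its underside, x away from the robot, y to the left. The paddle switch stands in the middle of its top; a small steel dot on the top marks its right-hand (-y) side, the store side
- switch_tip (a point): centre of the paddle switch's top end, 86 mm above the sideboard when upright; the paddle is 16 mm wide (logger x), 8 mm thick (logger y) and stands 50 mm above its pivot, which is 36 mm above the sideboard
- log_switch (a joint): angle of the paddle switch, rad: 0 centred, positive leaning to logger -y (the dot, store), negative the other way (erase); stops at +-0.45. A spring (0.25 N m per rad, about 2.3 N at the tip for full throw) returns it to the centre. It counts as pushed over from 0.3 rad
- mat: flat cork packing mat lying on the sideboard to the right, 200 (x) by 110 (y) by 3 mm, fixed; origin at the centre of its underside, x away from the robot, y to the left. It has room for three tins in a row along its x
- dropper: bystander: amber dropper bottle, 33 mm across and 89 mm high; origin at the centre of its underside
- soap: bystander: wrapped soap bar, 53x78x26 mm; origin at the centre of its underside
- rollon: bystander: slim roll-on phial standing upright, 20 mm across and 85 mm high; origin at the centre of its underside
There are look-alikes about, which are no part of the job. What is shaped like the tin_d but red is not meant. Leave any red look-alike of the tin_a alone.

How it is judged (in metres and radians):
On the way, in this order (a step that is already met when the one before it is completed fails the run):
1. all the tins lie in a row on the bed and the jaw is shut on them, pad pressed in 2.5 to 9 mm, jaw let go (x of tin_a in the frame of gauge between -0.015 and 0.015 m and y of tin_a in the frame of gauge between -0.09 and 0.05 m and z of each of tin_a, tin_b, tin_c, tin_d in the frame of gauge below 0.012 m and angle between each of tin_a, tin_b, tin_c, tin_d's own z axis and vertical below 0.1 rad and x of tin_b in the frame of gauge between -0.015 and 0.015 m and y of tin_b in the frame of gauge between -0.09 and 0.05 m and x of tin_c in the frame of gauge between -0.015 and 0.015 m and y of tin_c in the frame of gauge between -0.09 and 0.05 m and x of tin_d in the frame of gauge between -0.015 and 0.015 m and y of tin_d in the frame of gauge between -0.09 and 0.05 m and value of joint gauge_pad between 0.0025 and 0.009 m and contact force between any of tin_a, tin_b, tin_c, tin_d and gauge_jaw above 0.4 N and contact force between the fingers and gauge_jaw below 0.1 N), for 0.3 s.
2. with the row still held so, the paddle switch is held over to the dot side (x of tin_a in the frame of gauge between -0.015 and 0.015 m and y of tin_a in the frame of gauge between -0.09 and 0.05 m and z of each of tin_a, tin_b, tin_c, tin_d in the frame of gauge below 0.012 m and angle between each of tin_a, tin_b, tin_c, tin_d's own z axis and vertical below 0.1 rad and x of tin_b in the frame of gauge between -0.015 and 0.015 m and y of tin_b in the frame of gauge between -0.09 and 0.05 m and x of tin_c in the frame of gauge between -0.015 and 0.015 m and y of tin_c in the frame of gauge between -0.09 and 0.05 m and x of tin_d in the frame of gauge between -0.015 and 0.015 m and y of tin_d in the frame of gauge between -0.09 and 0.05 m and value of joint gauge_pad between 0.0025 and 0.009 m and contact force between any of tin_a, tin_b, tin_c, tin_d and gauge_jaw above 0.4 N and value of joint log_switch above 0.3 rad), for 0.5 s.
3. the switch is let go and is back at its centre (value of joint log_switch between -0.08 and 0.08 rad and contact force between anything else and log_switch below 0.1 N), for 0.2 s.
At the end, for the whole second after the job is handed in: every tin lies flat (within 0.1 rad) and still on the mat (its middle at least 5 mm inside the edge), the jaw is open to within 15 mm of its stop, and the switch is centred (within 0.08 rad) (x of tin_a in the frame of mat between -0.095 and 0.095 m and y of tin_a in the frame of mat between -0.05 and 0.05 m and z of tin_a in the frame of mat between 0 and 0.009 m and angle between each of tin_a, tin_b, tin_c, tin_d's own z axis and vertical below 0.1 rad and linear speed of each of tin_a, tin_b, tin_c, tin_d below 0.02 m/s and x of tin_b in the frame of mat between -0.095 and 0.095 m and y of tin_b in the frame of mat between -0.05 and 0.05 m and z of tin_b in the frame of mat between 0 and 0.009 m and x of tin_c in the frame of mat between -0.095 and 0.095 m and y of tin_c in the frame of mat between -0.05 and 0.05 m and z of tin_c in the frame of mat between 0 and 0.009 m and x of tin_d in the frame of mat between -0.095 and 0.095 m and y of tin_d in the frame of mat between -0.05 and 0.05 m and z of tin_d in the frame of mat between 0 and 0.009 m and value of joint log_switch between -0.08 and 0.08 rad and value of joint gauge_jaw below 0.015 m); the robot touches nothing.
It fails at once if the pad is bottomed (the tins are squeezed too hard) (value of joint gauge_pad above 0.0096 m).
It fails at once if the switch is pushed over to the erase side (value of joint log_switch below -0.3 rad).
It fails at once if a bystander is pushed more than 40 mm or knocked over (distance of any of dropper, soap, rollon from where it was at the start of the episode above 0.04 m or angle between any of dropper, soap, rollon's own z axis and vertical above 0.5 rad).
Of tin_a, tin_b, tin_c, tin_d only 2 to 3 are there at a start; the rules pass over those that are not, and their reading is None.
At some moment in a run one of tin_a, tin_b, tin_c, tin_d may be knocked a few centimetres aside while the robot is not near it.
It also fails if it takes over 208 s, if anything falls off the work surface, if the arm or the gripper's body presses on something with over 40 N, if the wrist force passes 120 N, or if a joint passes its speed limit or range.

## Robot

A 6-joint arm with a two-finger parallel gripper is mounted at the origin on a cart in front of the work surface, level with it; the furniture and walls round the work are solid. World frame = base frame: x ahead of the robot, y to its left, z up, the work surface at z = 0. Lengths are in mm, angles in degrees, forces in N, time in s.
With the tool pointing down it reaches from about 400 to 825 mm from the base axis. Payload 7 kg.
Tool frame: the origin (TCP) lies between the finger pads; the fingertips stand 14 mm ahead of it and the grasp point (between the pads) lies 5 mm behind it; z points along the fingers, y is the line along which they close (so a half turn about z gives the same grasp; the last joint's range is limited). The gripper opens to 88 mm and grips with 3 to 60 N. Pads are 19 mm wide; open, the fingers measure 130 mm over their backs; the gripper's body (78 mm by 193 mm) begins 47 mm behind the grasp point.
Start: joints at [80.564, 20.546, 0.682, 0, -70.136, -16.507], TCP at [295.307, 606.95, 240.561] pointing down, gripper open.
Joint ranges: [-176.03, 176.03], [-82.01, 121.73], [-58.28, 71.71], [-173.87, 95.51], [-174.79, -0.11], [-173.66, 173.66]. Speed limits (degrees/s): [136.94, 136.94, 172.46, 180, 180, 180].

## Interface

Orientations are given as [roll, pitch, yaw] about the fixed x, y, z axes, in that order (R = Rz(yaw) Ry(pitch) Rx(roll)).
In Python, from station import env gives the robot as it stands.
- The arm moves only by the shell command python3 -m pendant 'ROWS'. ROWS is JSON, a list that holds one entry, the list of rows, each a list of 5 numbers: the finger opening in m, from 0 to 0.0876, then the shift along the tool's x, y, z in m, then the turn about the tool's z in rad. A call has 1 to 5 rows; each row shifts and turns the commanded pose from where the row before left it, along the tool's axes as they then stand; what a row does not reach is not made up. A row lasts 1/8 s, in which the tool goes at most 62.5 mm and 10.7 degrees, less where a joint would pass 70% of its speed; a pose out of reach is approached as far as the arm can. A call is refused whole if a number of a shift passes 0.0625 or a number of a turn 0.188, either way. A call with a gripper value outside its range is refused whole. The fingers move at their own pace and stop on an object; the grip force is fixed at half the most. Time passes only in rows, so rows that do not move let the fingers close. It gives the time, the measured TCP pose, the force, the opening and the grip force at its end, in the units of the state.
- env.state(): the state, without advancing time (a new reading comes with each control period).
- env.camera(name): name is "side" or "top" or "wrist"; returns the picture (480x640x3 uint8, red, green, blue); there is no depth.
- env.calibration(name): a dict with "K" (3x3 intrinsics, pixels), "extrinsics" (4x4, takes a point from camera to world coordinates). Camera axes: x right, y up, looking along -z (the intrinsics and any distortion apply to the point x, -y, -z); pixel columns grow to the right and rows downward; lengths in mm; the calibration is good to about 2 mm. A picture is of the moment at which its call begins: read the wrist's pose just before it. calibration takes no time and is no camera call; for the wrist camera it gives the pose at the moment of the call.
- env.job_done(): hands the job in; it is judged then, once.
Trained networks look in the newest picture that a camera, given by its name, has taken for a name from the list of things; names that differ only in an ending like _2 or _b are one class to them, and where a whole thing is asked for, a point or a joint stands for the part that bears it (a point fixed in the world has none). Each returns a list of dicts, best first, with "score" (0 to 1); they miss things now and then, are a little off and sometimes report something else, mostly with a low value. They report only what shows in the picture. A call takes as long as a camera call. They do not tell look-alikes from the thing itself.
- env.boxes_of(camera, name): "location" ([row, column] in pixels, amid what is visible of it).
- env.trace(camera, name): "mask" (480x640 bool, what is visible of it) and "location" ([row, column] in pixels, amid what is visible of it).
- env.place_of(camera, name): "location" ([row, column] in pixels: a listed point, or the origin of a listed thing).
The state is a dict: "time": time; "qpos": joint angles; "joint_velocities": joint speeds; "joint_efforts": joint torques, N m; "tool_pos": TCP position; "orientation": TCP orientation; "wrist_force": force on the tool from outside, world axes, zero at the start; "ft_torque": the same for the moment, N m; "gripper_width": finger opening in mm; "gripper_force": force on a finger pad.
Only numpy, scipy, OpenCV 4.12 (cv2) and the standard library are available. Lean on these libraries where they do the work, as an engineer would, in place of code of your own. Each camera call takes 0.05 s, during which the arm holds its last target. There are 200 camera calls.

## Working session

There is one attempt and no reset: what is moved stays moved. The work goes in short steps, Python scripts to look and compute and a shell command to move; the robot and the scene stay as the last step left them, time stands still between calls to the robot, and variables do not carry over. Pictures are saved under pics/ and viewed, at most 17 in all, crops included, and the job is handed in when it is done.

```bash
ls; mkdir -p pics; python3 - <<'E'
from station import env
import cv2
s=env.state();print(s)
for n in("top","side"):
    im=env.camera(n);cv2.imwrite(f"pics/{n}0.png",im[:,:,::-1])
    c=env.calibration(n);print(n,c)
E
```

```text
pics
{'time': 0.0, 'qpos': array([ 8.05631239e+01,  2.05926797e+01,  6.33800270e-01, -2.03716445e-02,
       -7.01393490e+01, -1.65065301e+01]), 'joint_velocities': array([ 3.90179124e-02, -4.36636322e-02,  9.89960217e-03, -4.46239710e-05,
        8.67815775e-02,  1.35496122e-03]), 'joint_efforts': array([-1.41306173e-03, -5.82718527e+01,  2.93050110e+01,  6.99699014e+00,
        6.95468858e-03, -1.54247537e-04]), 'tool_pos': array([295.11837009, 606.52410026, 239.6080692 ]), 'orientation': array([ 1.79900378e+02, -9.55050580e-03, -2.59503353e+01]), 'wrist_force': array([-0.07591857, -0.73770528, -0.28438989]), 'ft_torque': array([ 0.05114923, -0.0314986 ,  0.01434237]), 'gripper_force': 0.0, 'gripper_width': 87.79305454069825}
top {'K': array([[510.31952011,   0.        , 311.61591626],
       [  0.        , 510.31952011, 241.64067392],
       [  0.        ,   0.        ,   1.        ]]), 'extrinsics': array([[-2.54349174e-02,  9.84207405e-01, -1.75182333e-01,
         3.48014739e+02],
       [-9.99655070e-01, -2.38939063e-02,  1.09005548e-02,
         1.12956155e+02],
       [ 6.54261649e-03,  1.75399162e-01,  9.84475661e-01,
         1.23172144e+03],
       [ 0.00000000e+00,  0.00000000e+00,  0.00000000e+00,
         1.00000000e+00]])}
side {'K': array([[509.89427295,   0.        , 321.4059425 ],
       [  0.        , 509.89427295, 243.27585571],
       [  0.        ,   0.        ,   1.        ]]), 'extrinsics': array([[-9.99075315e-01,  2.78702842e-02, -3.27377797e-02,
         5.04770021e+02],
       [-4.27854616e-02, -5.69515349e-01,  8.20866415e-01,
         1.06613206e+03],
       [ 4.23311227e-03,  8.21508073e-01,  5.70181169e-01,
         7.57903121e+02],
       [ 0.00000000e+00,  0.00000000e+00,  0.00000000e+00,
         1.00000000e+00]])}
```

View pics/top0.png

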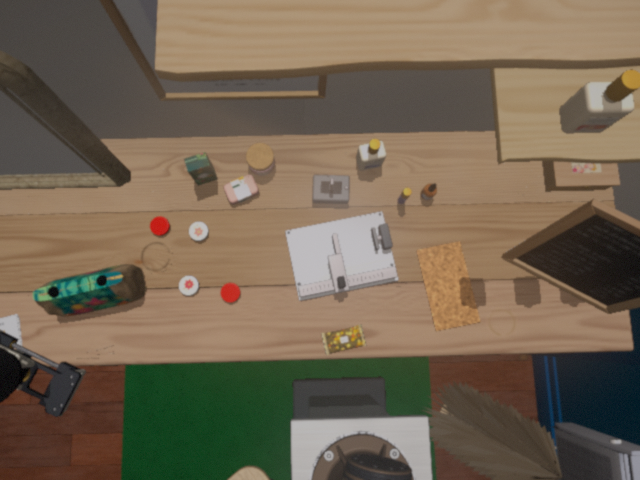

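View pics/side0.png

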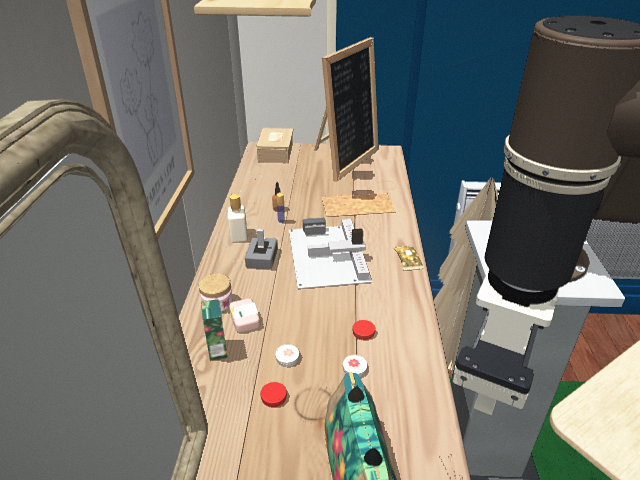

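The top view shows two white tins at about (198,231) and (188,286), with red look-alikes at (160,226) and (230,293). The gauge is at (342,255) with its jaw half shut, the logger at (331,190) and the mat at (448,286). The side view agrees, and no third white tin shows so far.

```bash
cat > h.py <<'E'
from station import env
import numpy as np, cv2
def ray(cam,rc,z,cal=None):
    c=cal or env.calibration(cam); K=c["K"];E=c["extrinsics"]
    d=E[:3,:3]@np.array([(rc[1]-K[0,2])/K[0,0],-(rc[0]-K[1,2])/K[1,1],-1.]); o=E[:3,3]
    return (o+d*(z-o[2])/d[2])[:2]
def tool():
    s=env.state(); return s["tool_pos"].round(1),s["orientation"].round(2),s["gripper_width"],s["wrist_force"].round(1),s["time"]
def look(cam,names,fn="place_of"):
    """names: {name:z}"""
    env.camera(cam)
    for n,z in names.items():
        for r in getattr(env,fn)(cam,n):
            if r["score"]>.25: print(cam,n,round(r["score"],2),np.round(r["location"],1),ray(cam,r["location"],z).round(1))
E
python3 - <<'E'
from h import *
N=dict(tin_a=0,gauge=0,pad_face=22,jaw_face=23,jaw_tab=68,logger=0,switch_tip=86,mat=0,dropper=0,soap=0,rollon=0)
look("top",N); look("side",N)
E
```

```text
top tin_a 0.76 [235.4 197.7] [589.5 378.3]
top tin_a 0.69 [290.9 233.2] [451.3 291.1]
top tin_a 0.62 [226.9 159.6] [613.1 472.2]
top tin_a 0.51 [289.2 185.8] [458.3 405.1]
top gauge 0.81 [251.2 337.3] [541.9  37.2]
top pad_face 0.71 [195.2 425.6] [ 672.1 -182.7]
top pad_face 0.51 [239.6 372.3] [564.7 -46.9]
top jaw_face 0.6 [246.3 340.8] [550.   29.8]
top jaw_tab 0.82 [286.5 340.6] [449.6  36.6]
top jaw_tab 0.67 [180.9 330.7] [700.   51.2]
top jaw_tab 0.66 [231.1 197.3] [586.4 364.7]
top jaw_tab 0.62 [195.4 330.5] [664.6  52.8]
top logger 0.77 [192.5 327.1] [690.8  57.5]
top switch_tip 0.61 [178.6 334. ] [699.9  44.3]
top mat 0.82 [286.7 444.6] [ 448.8 -219.3]
top soap 0.88 [191.8 239.4] [697.7 276.1]
top soap 0.5 [180.8 327.5] [721.   55.6]
top rollon 0.58 [202. 400.] [ 662.  -123.2]
side tin_a 0.87 [369.6 353. ] [469.4 397.4]
side tin_a 0.84 [394.  273.7] [614.7 461.9]
side tin_a 0.8 [356.7 289. ] [595.4 370.3]
side tin_a 0.57 [333.2 361.5] [451.  298.6]
side tin_a 0.56 [246.5 318. ] [556.4 -10. ]
side gauge 0.9 [257.1 318.6] [552.7  36.1]
side gauge 0.44 [315.3 245.5] [700.7 256.1]
side pad_face 0.72 [231.6 312.2] [573.4 -45.7]
side pad_face 0.3 [358.2 288.9] [592.6 394.3]
side jaw_face 0.9 [249.1 317.2] [556.3  34. ]
side jaw_tab 0.74 [230.2 358.6] [455.2  11.9]
side logger 0.85 [258.1 258.9] [701.6  47.6]
side switch_tip 0.64 [230.  257.1] [699.8  50.6]
side mat 0.84 [201.3 357.2] [ 451.8 -247.8]
side mat 0.63 [230.6 258.2] [721.4 -76.6]
side dropper 0.54 [206.2 280.1] [ 676.4 -208.2]
side soap 0.91 [315.9 245.6] [700.1 258. ]
side rollon 0.65 [218.5 278.9] [ 672.4 -140.8]
```

```bash
python3 - <<'E'
import cv2
t=cv2.imread("pics/top0.png")[200:330,0:310];cv2.imwrite("pics/c1.png",cv2.resize(t,None,fx=2.5,fy=2.5,interpolation=2))
s=cv2.imread("pics/side0.png")[210:420,190:440]
t=cv2.imread("pics/top0.png")[140:340,270:490]
cv2.imwrite("pics/c2.png",cv2.resize(t,None,fx=3,fy=3,interpolation=2))
E
```

```text
(no output)
```

View pics/c2.png

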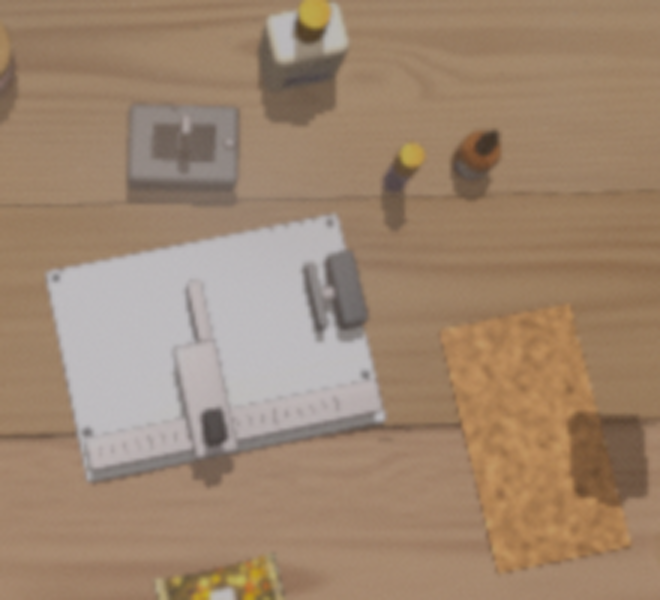

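View pics/c1.png

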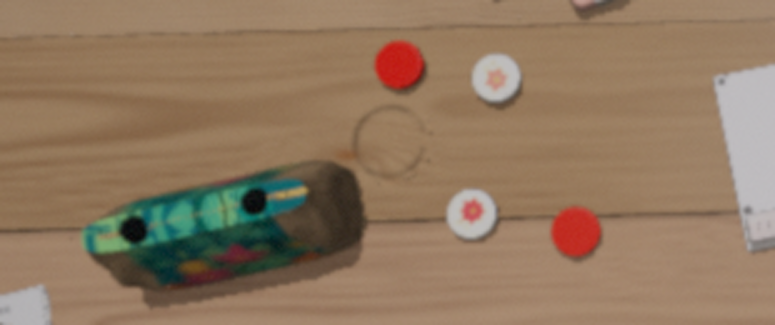

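The crops show two white flower-lidded tins and two plain red discs, which I'll leave alone. The jaw is part-closed, so it has to be opened first. The dot is right of the paddle, at crop (228,142). Next I'll fit the gauge and mat poses from their corners.

```bash
cat >> h.py <<'E'
def fit(P,Q):
    "world pts P from local pts Q -> origin, yaw, resid"
    P=np.array(P,float);Q=np.array(Q,float);p=P-P.mean(0);q=Q-Q.mean(0)
    a=np.arctan2((q[:,0]*p[:,1]-q[:,1]*p[:,0]).sum(),(q*p).sum())
    R=np.array([[np.cos(a),-np.sin(a)],[np.sin(a),np.cos(a)]]);t=P.mean(0)-R@Q.mean(0)
    return t.round(1),np.degrees(a).round(2),(P-(Q@R.T+t)).round(1).tolist()
def go(x,y,z,yaw,frm=None):
    "tool shift (m) in tool axes as after/before turning, turn rad"
    s=env.state();p=s["tool_pos"];w=s["orientation"][2]
    d=np.array([x,y,z])-p; t=np.radians((w-yaw+90)%180-90)
    f=lambda a:(np.array([[np.cos(a),np.sin(a),0],[np.sin(a),-np.cos(a),0],[0,0,-1]])@d/1000).round(4)
    print("at",p.round(1),round(w,2),"| turn",t.round(3),"| shift first",f(np.radians(w)),"| after turn",f(np.radians(w)-t))
E
python3 - <<'E'
from h import *
cr=lambda u,v:(v/3+140,u/3+270)
P=[ray("top",cr(*c),6) for c in[(48,270),(335,214),(384,415)]]
print(fit(P,[(67,115),(67,-130),(-108,-130)]))
P=[ray("top",cr(*c),3) for c in[(442,328),(570,304),(630,546),(498,572)]]
print(fit(P,[(100,55),(100,-55),(-100,-55),(-100,55)]))
P=[ray("top",cr(*c),34) for c in[(130,104),(238,104),(237,181),(130,181)]]
print(fit(P,[(33,45),(33,-45),(-33,-45),(-33,45)]))
go(500,30,300,11)
E
```

```text
(array([551.4,  39.1]), np.float64(10.3), [[-0.2, -2.9], [-2.7, 1.4], [2.8, 1.5]])
(array([ 451.8, -227.5]), np.float64(9.4), [[-0.1, -1.4], [-0.8, 1.3], [0.3, 1.1], [0.6, -1.0]])
(array([693.8,  48.6]), np.float64(-1.65), [[-1.0, -1.3], [-0.4, 0.7], [1.0, 2.1], [0.4, -1.5]])
at [295.3 607.  240.6] -25.94 | turn -0.645 | shift first [ 0.4365  0.4293 -0.0594] | after turn [ 0.0909  0.6054 -0.0594]
```

```bash
python3 -m pendant '[[[0.06,0,0,-0.03,-0.16],[0.06,0,0,-0.03,-0.16],[0.06,0,0,0,-0.16],[0.06,0,0,0,-0.16]]]' && python3 -m pendant '[[[0.06,0.009,0.06,0,0],[0.06,0.009,0.06,0,0],[0.06,0.009,0.06,0,0],[0.06,0.009,0.06,0,0],[0.06,0.009,0.06,0,0]]]' && python3 -m pendant '[[[0.06,0.009,0.06,0,0],[0.06,0.009,0.06,0,0],[0.06,0.009,0.06,0,0],[0.06,0.009,0.06,0,0],[0.06,0.009,0.06,0,0]]]' && python3 -m pendant '[[[0.06,0,0,0,0],[0.06,0,0,0,0],[0.06,0,0,0,0]]]'
python3 - <<'E'
from h import *
print(tool())
look("wrist",dict(tin_a=0,gauge=0,pad_face=22,jaw_face=23,jaw_tab=68,switch_tip=86,logger=0))
cv2.imwrite("pics/w1.png",env.camera("wrist")[:,:,::-1])
E
```

```text
time: 1.8
tool_pos: [295.3, 607.1, 301.1]
orientation: [-179.9, -0.0, 11.0]
wrist_force: [0.1, 0.1, -0.5]
gripper_width: 61.0
gripper_force: 0.0
time: 2.42
tool_pos: [395.6, 318.7, 300.9]
orientation: [-180.0, -0.0, 10.8]
wrist_force: [0.9, -0.0, 0.8]
gripper_width: 60.0
gripper_force: 0.0
time: 3.05
tool_pos: [495.7, 32.3, 301.1]
orientation: [-180.0, -0.1, 10.7]
wrist_force: [1.3, 0.6, -0.0]
gripper_width: 60.0
gripper_force: 0.0
time: 3.42
tool_pos: [495.2, 35.2, 300.7]
orientation: [-180.0, -0.0, 10.8]
wrist_force: [0.1, 0.7, -0.0]
gripper_width: 60.1
gripper_force: 0.0
(array([495.2,  35.2, 300.7]), array([-1.7999e+02, -2.0000e-02,  1.0810e+01]), 60.105162113667674, array([ 0.1,  0.7, -0. ]), 3.425)
wrist tin_a 0.92 [51.7 28.6] [594.2 373.4]
wrist tin_a 0.64 [193.9  97.9] [450.4 297.6]
wrist tin_a 0.62 [156.8 329.7] [546.6  29.5]
wrist tin_a 0.57 [166.8  14.3] [464.6 395.5]
wrist gauge 0.83 [155.9 322.1] [545.9  38.4]
wrist gauge 0.68 [ 13.9 343. ] [694.1  44.9]
wrist pad_face 0.79 [153.7 404.5] [567.1 -51.3]
wrist jaw_face 0.72 [156.4 328.9] [548.4  31.2]
wrist jaw_tab 0.95 [243.4 312.3] [458.6  32.6]
wrist logger 0.56 [ 10.8 342.1] [696.7  45.4]
```

View pics/w1.png

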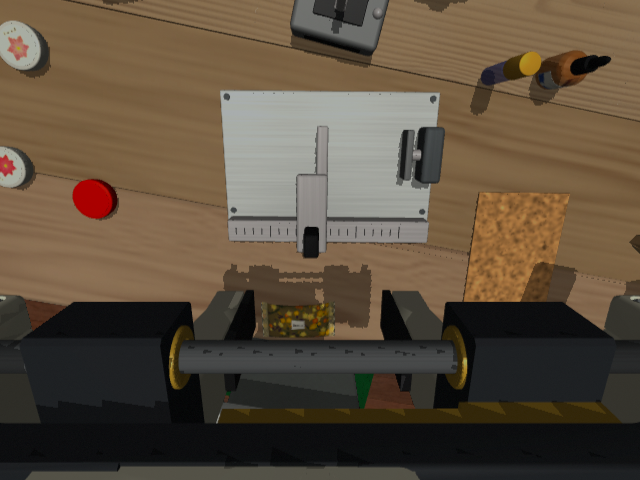

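The wrist view shows the bed's far corners at (220,91) and (440,94), the tab at (311,243), the pad at (405,154), and the logger with its dot on the right at (378,13). Two white tins are on the left.

```bash
python3 - <<'E'
from h import *
P=[ray("wrist",c[::-1],z) for c,z in[((220,91),6),((440,94),6),((229,219),30),((428,222),30)]]
print(np.round(P,1))
print(fit(P[:2],[(67,115),(67,-130)]))
d=P[1]-P[0];print(np.degrees(np.arctan2(d[0],-d[1])), )
d=P[3]-P[2];print(np.degrees(np.arctan2(d[0],-d[1])))
a=fit(P[:2],[(67,115),(67,-130)])[1]
go(459,33,200,a); go(459,33,70,a)
E
```

```text
[[594.  161.9]
 [636.5 -78.1]
 [457.9 130.6]
 [497.5 -96.9]]
(array([548. ,  37.6]), np.float64(10.05), [[0.1, -0.6], [-0.1, 0.6]])
10.05322698956027
9.86002544961003
at [495.4  34.4 300.6] 10.75 | turn 0.012 | shift first [-0.036  -0.0054  0.1006] | after turn [-0.0361 -0.0049  0.1006]
at [495.4  34.4 300.6] 10.75 | turn 0.012 | shift first [-0.036  -0.0054  0.2306] | after turn [-0.0361 -0.0049  0.2306]
```

```bash
python3 -m pendant '[[[0.06,-0.018,-0.0025,0.04,0.012],[0.06,-0.018,-0.0025,0.04,0],[0.06,0,0,0.05,0],[0.06,0,0,0.05,0],[0.06,0,0,0.05,0]]]' >/dev/null&& python3 -m pendant '[[[0.06,0,0,0,0],[0.06,0,0,0,0],[0.0,0,0,0,0],[0,0,0,0,0],[0,0,0,0,0]]]' && python3 -m pendant '[[[0,0,0,0,0],[0,0,0,0,0],[0,0,0,0,0],[0,0,0,0,0]]]'
```

```text
time: 5.12
tool_pos: [459.5, 32.8, 71.4]
orientation: [-180.0, -0.1, 10.0]
wrist_force: [-0.4, -0.6, -0.6]
gripper_width: 35.4
gripper_force: 0.0
time: 5.62
tool_pos: [459.1, 33.0, 70.7]
orientation: [-180.0, -0.0, 10.1]
wrist_force: [-2.6, 4.1, 4.0]
gripper_width: 15.6
gripper_force: 30.0
```

```bash
python3 -m pendant '[[[0,0,-0.01,0,0],[0,0,-0.02,0,0],[0,0,-0.02,0,0],[0,0,-0.02,0,0],[0,0,-0.008,0,0]]]' && python3 -m pendant '[[[0,0,-0.002,0,0],[0,0,-0.002,0,0],[0,0,0,0,0]]]' && python3 -m pendant '[[[0,0,-0.002,0,0],[0,0,-0.002,0,0],[0,0,0,0,0]]]'
```

```text
time: 6.25
tool_pos: [445.4, 109.1, 70.7]
orientation: [179.9, 0.0, 10.1]
wrist_force: [3.2, -7.3, 3.5]
gripper_width: 15.5
gripper_force: 30.0
time: 6.62
tool_pos: [444.8, 112.6, 70.7]
orientation: [179.9, 0.0, 10.1]
wrist_force: [0.7, -5.4, 4.3]
gripper_width: 15.6
gripper_force: 30.0
time: 7.0
tool_pos: [444.1, 116.4, 70.7]
orientation: [179.9, 0.0, 10.1]
wrist_force: [1.3, -6.7, 3.8]
gripper_width: 15.7
gripper_force: 30.0
```

```bash
for i in 1; do python3 -m pendant '[[[0,0,-0.001,0,0],[0,0,-0.001,0,0],[0,0,-0.001,0,0],[0,0,0,0,0]]]'; python3 -m pendant '[[[0,0,-0.001,0,0],[0,0,-0.001,0,0],[0,0,-0.001,0,0],[0,0,0,0,0]]]'; done
```

```text
time: 7.5
tool_pos: [443.6, 119.1, 70.7]
orientation: [179.9, 0.0, 10.1]
wrist_force: [2.9, -8.0, 3.1]
gripper_width: 15.7
gripper_force: 30.0
time: 8.0
tool_pos: [443.4, 119.4, 70.6]
orientation: [179.7, 0.1, 10.1]
wrist_force: [14.1, -25.1, 1.3]
gripper_width: 15.8
gripper_force: 30.0
```

```bash
python3 -m pendant '[[[0,0,0.002,0,0],[0,0,0.002,0,0],[0,0,0,0,0]]]' && python3 -m pendant '[[[0.05,0,0,0,0],[0.05,0,0,0,0],[0.06,0,0,0,0],[0.06,0,0,0,0]]]' && python3 -m pendant '[[[0.07,0,0,-0.06,0],[0.08,0,0,-0.06,0],[0.08,0,0,-0.06,0],[0.08,0,0,-0.05,0]]]'>/dev/null && python3 -m pendant '[[[0.08,0,-0.053,0,0],[0.08,0,-0.053,0,0],[0.08,0,-0.053,0,0],[0.08,0,-0.053,0,0],[0.08,0,-0.053,0,0]]]'>/dev/null; python3 -m pendant '[[[0.08,0,0,0,0],[0.08,0,0,0,0],[0.08,0,0,0,0]]]' 
python3 - <<'E'
from h import *
print(tool(), env.state()["qpos"].round(1))
look("wrist",dict(tin_a=0))
look("top",dict(jaw_tab=68,jaw_face=23))
im=env.camera("wrist");cv2.imwrite("pics/w2.png",im[:,:,::-1])
for r in env.trace("wrist","tin_a"):
    m=r["mask"]; (c,rad)=cv2.minEnclosingCircle(np.argwhere(m).astype(np.float32)); 
    print(round(r["score"],2),np.round(c,1),round(rad,1),im[m].mean(0).round(), ray("wrist",r["location"],10).round(1))
E
```

```text
time: 8.38
tool_pos: [443.6, 119.0, 70.7]
orientation: [180.0, 0.0, 10.0]
wrist_force: [-2.3, -1.4, 4.9]
gripper_width: 16.0
gripper_force: 30.0
time: 8.88
tool_pos: [443.7, 119.3, 70.5]
orientation: [180.0, 0.0, 10.0]
wrist_force: [0.6, -0.1, -0.7]
gripper_width: 49.8
gripper_force: 0.0
time: 10.38
tool_pos: [397.8, 379.3, 300.7]
orientation: [-180.0, -0.0, 10.0]
wrist_force: [0.3, -0.0, -0.2]
gripper_width: 80.1
gripper_force: 0.0
(array([397.8, 379.3, 300.7]), array([-1.7999e+02, -1.0000e-02,  9.9900e+00]), 80.06919858092414, array([ 0.3, -0. , -0.2]), 10.375) [ 64.1   6.7  -9.8   0.  -73.5  35.9]
wrist tin_a 0.79 [166.7 394.1] [451.1 295.1]
wrist tin_a 0.76 [ 17.2 356.1] [596.3 371.7]
wrist tin_a 0.69 [138.9 313.9] [465.9 394.6]
top jaw_tab 0.63 [289.4 300.4] [445.2 128.4]
top jaw_face 0.57 [254.8 305.4] [531.5 115.3]
0.97 [170.6 394.7] 20.8 [194.   7.   3.] [445.9 294.4]
```

View pics/w2.png

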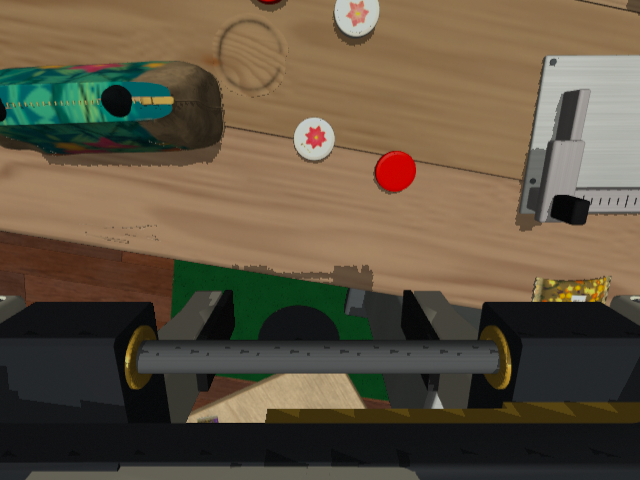

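The picture shows white tins at (314,138) and (356,13), a red disc at (395,171), and the jaw fully open at the right. I'll use yaw -80, which joint 6 allows and which makes the fingers close across the row.

```bash
python3 - <<'E'
from h import *
print(ray("wrist",(138,314.5),14),ray("wrist",(12,356),14))
E
python3 -m pendant '[[[0.08,0,0,0,0.175],[0.08,0,0,0,0.175],[0.08,0,0,0,0.175],[0.08,0,0,0,0.175],[0.08,0,0,0,0.175]]]' >/dev/null; python3 -m pendant '[[[0.08,0,0,0,0.175],[0.08,0,0,0,0.175],[0.08,0,0,0,0.175],[0.08,0,0,0,0.17],[0.08,0,0,0,0]]]' >/dev/null
python3 - <<'E'
from h import *
go(465,395,120,-79.9)
look("side",dict(tin_a=0),"trace")
E
```

```text
[467.22369708 394.61228067] [596.95622563 374.00858036]
at [397.6 380.1 300.6] -79.86 | turn 0.001 | shift first [-0.0028 -0.069   0.1806] | after turn [-0.0028 -0.069   0.1806]
side tin_a 0.95 [392.6 275.6] [611.6 458.6]
side tin_a 0.85 [332.8 363.4] [447.  297.3]
side tin_a 0.8 [366.5 355. ] [465.5 389.5]
```

```bash
python3 -m pendant '[[[0.08,-0.0025,-0.0352,0.05,0],[0.08,0,-0.0352,0.05,0],[0.08,0,0,0.05,0],[0.08,0,0,0.05,0],[0.08,0,0,0.04,0]]]' ; python3 -m pendant '[[[0.08,0,0,0.02,0],[0.08,0,0,0.0135,0],[0.08,0,0,0.01,0],[0.08,0,0,0,0],[0.08,0,0,0,0]]]' ; python3 -m pendant '[[[0.04,0,0,0,0],[0.04,0,0,0,0],[0.04,0,0,0,0],[0.04,0,0,0,0]]]';python3 -m pendant '[[[0.0,0,0,0,0],[0.0,0,0,0,0],[0.0,0,0,0,0]]]'
```

```text
time: 12.7
tool_pos: [466.2, 394.4, 58.4]
orientation: [179.9, -0.1, -79.7]
wrist_force: [0.3, 0.1, -0.3]
gripper_width: 79.7
gripper_force: 0.0
time: 13.32
tool_pos: [466.8, 395.5, 17.9]
orientation: [-179.9, 0.1, -79.9]
wrist_force: [0.1, 0.5, 0.8]
gripper_width: 80.1
gripper_force: 0.0
time: 13.82
tool_pos: [466.4, 395.0, 17.1]
orientation: [-180.0, 0.0, -79.9]
wrist_force: [-0.2, 0.5, 1.3]
gripper_width: 46.5
gripper_force: 30.1
time: 14.2
tool_pos: [466.4, 395.0, 17.1]
orientation: [-180.0, 0.0, -79.9]
wrist_force: [-1.4, -0.2, 2.7]
gripper_width: 45.9
gripper_force: 30.0
```

```bash
python3 -m pendant '[[[0,0,0,-0.03,0],[0,0,0,-0.05,0],[0,0,0,-0.05,0],[0,0,0,-0.03,0]]]' >/dev/null; python3 -m pendant '[[[0,0.05,-0.0024,0,0],[0,0.05,-0.0024,0,0],[0,0.05,-0.0024,0,0],[0,0.05,-0.0024,0,0]]]' >/dev/null;  python3 -m pendant '[[[0,0.05,-0.0024,0,0],[0,0.05,-0.0024,0,0],[0,0.05,-0.0024,0,0],[0,0.05,-0.0026,0,0]]]' >/dev/null; python3 -m pendant '[[[0,0.03,0,0,0],[0,0,0,0,0],[0,0,0,0,0],[0,0,0,0,0]]]' 
python3 - <<'E'
from h import *
go(560.9,-24.8,23.5,-79.85)
look("wrist",dict(pad_face=22,mat=0))
cv2.imwrite("pics/w3.png",env.camera("wrist")[:,:,::-1])
E
```

```text
time: 16.2
tool_pos: [560.8, -24.2, 177.1]
orientation: [-180.0, 0.0, -79.9]
wrist_force: [-0.2, 1.0, -0.6]
gripper_width: 46.0
gripper_force: 30.0
at [560.8 -24.2 177.1] -79.85 | turn -0.0 | shift first [ 0.0007 -0.      0.1536] | after turn [ 0.0007 -0.      0.1536]
wrist pad_face 0.59 [198.7 320. ] [563.5 -51.5]
```

View pics/w3.png

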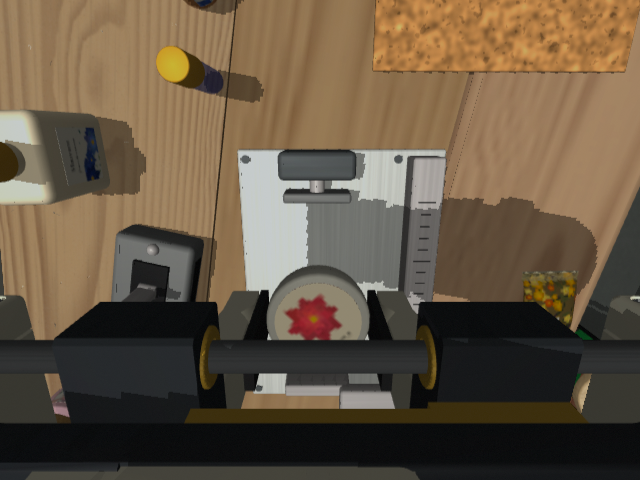

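The tin is held centrally at (318,315), with the pad face straight ahead at (317,197). Lowering it now.

```bash
python3 -m pendant '[[[0,0,0,0.05,0],[0,0,0,0.05,0],[0,0,0,0.03,0],[0,0,0,0.015,0],[0,0,0,0,0]]]' >/dev/null; python3 -m pendant '[[[0,0,0,0.005,0],[0,0,0,0.0032,0],[0,0,0,0,0],[0,0,0,0,0]]]';  python3 -m pendant '[[[0.06,0,0,0,0],[0.06,0,0,0,0],[0.06,0,0,0,0],[0.06,0,0,0,0]]]'; python3 -m pendant '[[[0.06,0,0,-0.03,0],[0.06,0,0,-0.06,0],[0.08,0,0,-0.06,0],[0.08,0,0,-0.05,0],[0.08,0,0,0,0]]]'
```

```text
time: 17.52
tool_pos: [561.0, -24.9, 24.3]
orientation: [-180.0, 0.0, -79.9]
wrist_force: [-0.0, -0.6, 0.0]
gripper_width: 45.8
gripper_force: 30.0
time: 18.02
tool_pos: [560.8, -25.0, 23.8]
orientation: [180.0, -0.0, -79.9]
wrist_force: [-0.5, 0.2, 0.1]
gripper_width: 60.1
gripper_force: 0.0
time: 18.65
tool_pos: [563.1, -24.6, 228.7]
orientation: [-179.5, 0.0, -79.9]
wrist_force: [0.1, -0.1, -0.7]
gripper_width: 79.2
gripper_force: 0.0
```

```bash
python3 -m pendant '[[[0.08,-0.05,-0.0127,-0.005,0],[0.08,-0.05,-0.0127,-0.005,0],[0.08,-0.05,-0.0127,-0.005,0],[0.08,-0.05,-0.0127,0,0],[0.08,-0.05,-0.0127,0,0]]]' >/dev/null;python3 -m pendant '[[[0.08,-0.05,-0.0127,0,0],[0.08,-0.05,-0.0127,0,0],[0.08,-0.05,-0.0127,0,0],[0.08,-0.05,-0.0127,0,0],[0.08,0,0,0,0]]]' >/dev/null;python3 -m pendant '[[[0.08,0,0,0,0],[0.08,0,0,0,0],[0.08,0,0,0,0]]]'
python3 - <<'E'
from h import *
look("wrist",dict(tin_a=0)); im=env.camera("wrist")
for r in env.trace("wrist","tin_a"):
    print(round(r["score"],2),r["location"],im[r["mask"]].mean(0).round(), ray("wrist",r["location"],10).round(1))
look("top",dict(tin_a=0));look("side",dict(tin_a=0))
cv2.imwrite("pics/w4.png",im[:,:,::-1])
E
```

```text
time: 20.27
tool_pos: [594.8, 437.1, 239.4]
orientation: [-180.0, 0.0, -80.0]
wrist_force: [-0.1, 0.1, 0.0]
gripper_width: 80.1
gripper_force: 0.0
wrist tin_a 0.96 [236.3 297.3] [611.2 470.1]
wrist tin_a 0.92 [149.9 325.4] [597.6 375.2]
wrist tin_a 0.62 [ 94.2 493.7] [446.3 295.2]
0.66 [236.6, 296.0] [193.   9.   3.] [612.3 467.9]
0.64 [91.8, 497.4] [187.   2.   1.] [447.8 294.3]
0.6 [150.3, 327.1] [191. 180. 167.] [596.1 375. ]
top tin_a 0.88 [230.6 199.9] [601.4 373.1]
top tin_a 0.65 [226.8 159.7] [613.3 471.9]
top tin_a 0.57 [239.8 360.3] [568.9 -20.3]
top tin_a 0.51 [291.3 231.1] [450.5 296.2]
side tin_a 0.84 [335.1 358.6] [457.1 304.4]
side tin_a 0.78 [356.1 287.9] [597.7 368.9]
side tin_a 0.59 [396.8 275.4] [610.9 468. ]
side tin_a 0.41 [258.6 320. ] [548.9  42.3]
```

View pics/w4.png

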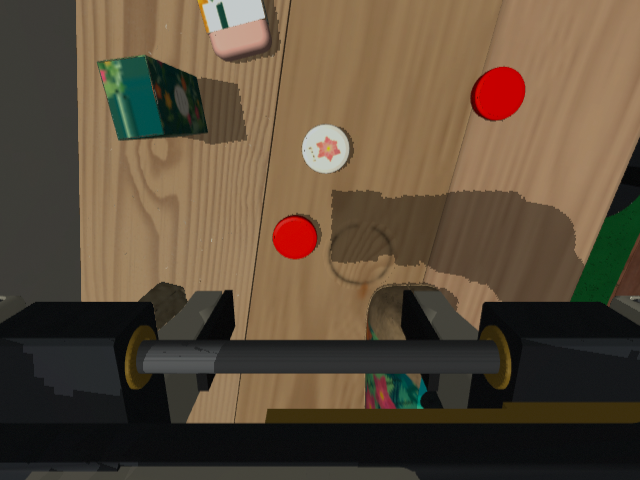

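The white tin is at (326,149), with red discs at (295,237) and (498,94). A green carton stands at (150,98) and may foul the gripper body, so I'll check its position first.

```bash
python3 - <<'E'
from h import *
for p in [(132,205),(138,118),(138,160),(55,150),(60,98)]: print(p,[ray("wrist",p,z).round(0) for z in(0,50,100)])
for p in [(358,206),(340,225),(300,205)]: print(p,[ray("side",p,z).round(0) for z in(0,50,100)])
for p in [(183,196),(180,213),(157,187),(155,208)]: print(p,[ray("top",p,z).round(0) for z in(0,50,100)])
E
```

```text
(132, 205) [array([719., 380.]), array([704., 377.]), array([690., 374.])]
(138, 118) [array([804., 401.]), array([779., 395.]), array([753., 389.])]
(138, 160) [array([763., 393.]), array([743., 389.]), array([723., 384.])]
(55, 150) [array([776., 319.]), array([754., 324.]), array([732., 329.])]
(60, 98) [array([824., 332.]), array([796., 336.]), array([768., 339.])]
(358, 206) [array([758., 381.]), array([741., 427.]), array([725., 472.])]
(340, 225) [array([730., 331.]), array([715., 380.]), array([701., 428.])]
(300, 205) [array([800., 211.]), array([780., 267.]), array([761., 324.])]
(183, 196) [array([723., 384.]), array([708., 373.]), array([693., 362.])]
(180, 213) [array([730., 342.]), array([714., 333.]), array([699., 323.])]
(157, 187) [array([792., 408.]), array([774., 396.]), array([756., 384.])]
(155, 208) [array([796., 355.]), array([777., 345.]), array([759., 336.])]
```

The carton's near face is at x≈720 and the body reaches about 698, so it clears.

```bash
python3 -m pendant '[[[0.08,0.031,0.0044,0.03,0],[0.08,0.0305,0.0043,0.05,0],[0.08,0,0,0.05,0],[0.08,0,0,0.04,0],[0.08,0,0,0,0]]]' ; python3 -m pendant '[[[0.08,0,0,0.03,0],[0.08,0,0,0.014,0],[0.08,0,0,0.0084,0],[0.08,0,0,0,0],[0.08,0,0,0,0]]]' ; python3 -m pendant '[[[0.04,0,0,0,0],[0.04,0,0,0,0],[0.04,0,0,0,0],[0.04,0,0,0,0]]]'>/dev/null;python3 -m pendant '[[[0.0,0,0,0,0],[0.0,0,0,0,0],[0.0,0,0,0,0]]]'
```

```text
time: 21.3
tool_pos: [595.0, 374.3, 65.4]
orientation: [179.7, -0.2, -79.9]
wrist_force: [-0.7, 0.2, 0.8]
gripper_width: 80.0
gripper_force: 0.0
time: 21.92
tool_pos: [597.3, 376.5, 17.6]
orientation: [-179.9, 0.0, -79.9]
wrist_force: [0.4, 0.1, 0.3]
gripper_width: 79.9
gripper_force: 0.0
time: 22.8
tool_pos: [596.8, 376.0, 16.5]
orientation: [-180.0, 0.0, -79.9]
wrist_force: [-0.4, 0.2, 1.3]
gripper_width: 46.0
gripper_force: 30.0
```

```bash
python3 -m pendant '[[[0,0,0,-0.03,0],[0,0,0,-0.05,0],[0,0,0,-0.05,0],[0,0,0,-0.03,0]]]' >/dev/null; python3 -m pendant '[[[0,0.048,0.0151,0,0],[0,0.048,0.0151,0,0],[0,0.048,0.0151,0,0],[0,0.048,0.0151,0,0]]]' >/dev/null;  python3 -m pendant '[[[0,0.048,0.0151,0,0],[0,0.048,0.0151,0,0],[0,0.048,0.015,0,0],[0,0,0,0,0],[0,0,0,0,0]]]' 
python3 - <<'E'
from h import *
go(551.8,26.4,23.3,-79.85)
im=env.camera("wrist");cv2.imwrite("pics/w5.png",im[:,:,::-1])
for r in env.trace("wrist","tin_a"):
    print(round(r["score"],2),r["location"],im[r["mask"]].mean(0).round(), ray("wrist",r["location"],18).round(1))
E
```

```text
time: 24.42
tool_pos: [551.7, 26.6, 176.6]
orientation: [-180.0, 0.0, -80.0]
wrist_force: [1.0, -0.3, -0.8]
gripper_width: 46.0
gripper_force: 30.0
at [551.7  26.6 176.6] -79.97 | turn -0.002 | shift first [ 0.0002 -0.      0.1533] | after turn [ 0.0002 -0.      0.1533]
0.93 [165.6, 336.0] [185. 161. 153.] [546.5 -28.2]
0.79 [306.4, 320.2] [120. 104.  89.] [536.6  98.1]
```

View pics/w5.png

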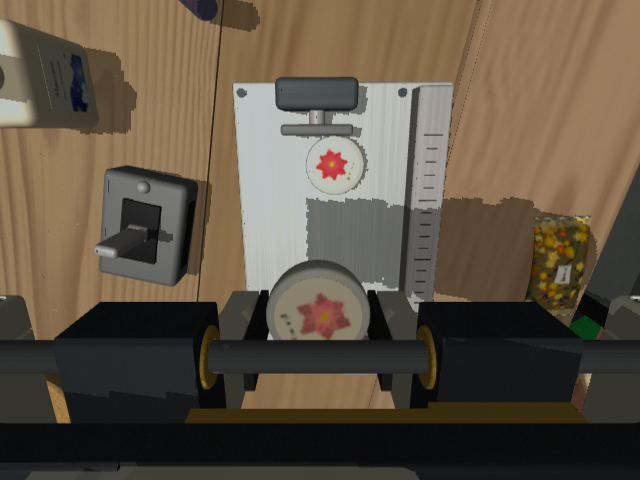

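Tin 1 has been knocked about 15 mm towards the scale beam: it is at (335,165), while the pad centre is at column 317. I'll set tin 2 down here, then regrasp tin 1 and centre it.

```bash
python3 -m pendant '[[[0,0,0,0.05,0],[0,0,0,0.05,0],[0,0,0,0.03,0],[0,0,0,0.015,0],[0,0,0,0,0]]]' >/dev/null; python3 -m pendant '[[[0,0,0,0.005,0],[0,0,0,0.003,0],[0,0,0,0,0],[0,0,0,0,0]]]';  python3 -m pendant '[[[0.06,0,0,0,0],[0.06,0,0,0,0],[0.06,0,0,0,0],[0.06,0,0,0,0]]]'; python3 -m pendant '[[[0.06,0,0,-0.03,0],[0.06,0,0,-0.06,0],[0.06,0,0,-0.06,0],[0.06,0,0,0,0],[0.06,0,0,0,0]]]'
python3 - <<'E'
from h import *
im=env.camera("wrist")
for r in env.trace("wrist","tin_a"):
    print(round(r["score"],2),r["location"],im[r["mask"]].mean(0).round(), ray("wrist",r["location"],18).round(1))
look("top",{"tin_a":6}); im=env.camera("top")
cv2.imwrite("pics/t2.png",im[:,:,::-1])
E
```

```text
time: 25.65
tool_pos: [551.9, 26.7, 23.9]
orientation: [-180.0, 0.0, -79.9]
wrist_force: [0.4, -0.7, -1.4]
gripper_width: 45.7
gripper_force: 30.0
time: 26.15
tool_pos: [551.7, 26.7, 23.5]
orientation: [-180.0, -0.0, -79.9]
wrist_force: [0.3, -0.9, -0.4]
gripper_width: 60.2
gripper_force: 0.0
time: 26.78
tool_pos: [551.2, 26.7, 173.5]
orientation: [-180.0, 0.0, -79.9]
wrist_force: [-0.4, -0.4, -0.7]
gripper_width: 60.3
gripper_force: 0.0
0.69 [165.0, 333.3] [176. 153. 145.] [547.4 -29.7]
0.59 [228.4, 320.2] [127. 113.  98.] [548.5  23.6]
top tin_a 0.84 [225.1 161.4] [616.2 466.1]
top tin_a 0.51 [245.7 339.9] [554.4  30.7]
top tin_a 0.42 [291.1 231.4] [450.5 294.6]
```

```bash
python3 -m pendant '[[[0.06,0.0536,0.0126,0,0],[0.06,0,0,0.05,0],[0.06,0,0,0.05,0],[0.06,0,0,0.03,0],[0.06,0,0,0,0]]]' ; python3 -m pendant '[[[0.06,0,0,0.01,0],[0.06,0,0,0.0095,0],[0.06,0,0,0,0],[0.06,0,0,0,0]]]' ; python3 -m pendant '[[[0.03,0,0,0,0],[0.03,0,0,0,0],[0.0,0,0,0,0],[0.0,0,0,0,0],[0,0,0,0,0]]]'
```

```text
time: 27.65
tool_pos: [546.5, -28.9, 40.7]
orientation: [179.6, -0.0, -79.9]
wrist_force: [0.1, -0.6, 1.1]
gripper_width: 59.9
gripper_force: 0.0
time: 28.15
tool_pos: [548.9, -28.2, 24.5]
orientation: [-180.0, -0.0, -79.9]
wrist_force: [0.6, -0.0, -0.2]
gripper_width: 60.0
gripper_force: 0.0
time: 28.78
tool_pos: [548.8, -28.2, 24.3]
orientation: [-180.0, -0.0, -79.9]
wrist_force: [-1.3, 0.4, 5.7]
gripper_width: 45.8
gripper_force: 30.0
```

```bash
python3 -m pendant '[[[0,0,0,-0.004,0],[0,-0.0006,-0.006,0,0],[0,-0.0006,-0.0066,0,0],[0,0,0,0.004,0],[0,0,0,0,0]]]'; python3 -m pendant '[[[0,0,0,0,0],[0.06,0,0,0,0],[0.06,0,0,0,0],[0.06,0,0,0,0],[0.06,0,0,0,0]]]'; python3 -m pendant '[[[0.06,0,0,-0.03,0],[0.06,-0.01,0,-0.06,0],[0.06,-0.04,0,-0.06,0],[0.06,0,0,0,0],[0.06,0,0,0,0]]]'
python3 - <<'E'
from h import *
print(tool())
im=env.camera("wrist");cv2.imwrite("pics/w6.png",im[:,:,::-1])
for r in env.trace("wrist","tin_a"):
    print(round(r["score"],2),r["location"],im[r["mask"]].mean(0).round(), ray("wrist",r["location"],18).round(1))
E
```

```text
time: 29.4
tool_pos: [561.9, -24.6, 24.3]
orientation: [-179.9, -0.0, -79.9]
wrist_force: [0.9, 0.0, 4.3]
gripper_width: 46.1
gripper_force: 30.0
time: 30.02
tool_pos: [560.5, -25.0, 23.7]
orientation: [180.0, -0.0, -79.9]
wrist_force: [-0.5, 0.2, 0.4]
gripper_width: 60.0
gripper_force: 0.0
time: 30.65
tool_pos: [552.6, 19.3, 166.0]
orientation: [-180.0, 0.0, -79.9]
wrist_force: [0.2, -0.0, 0.2]
gripper_width: 60.1
gripper_force: 0.0
(array([552.6,  19.3, 166. ]), array([-1.7999e+02,  3.0000e-02, -7.9890e+01]), 60.087857891819525, array([ 0.2, -0. ,  0.2]), 30.65)
0.9 [177.3, 316.8] [175. 152. 144.] [560.3 -26.5]
0.86 [239.6, 316.7] [123. 109.  94.] [551.5  23.8]
0.44 [379.5, 359.3] [118. 114. 110.] [488.2 151.8]
```

View pics/w6.png

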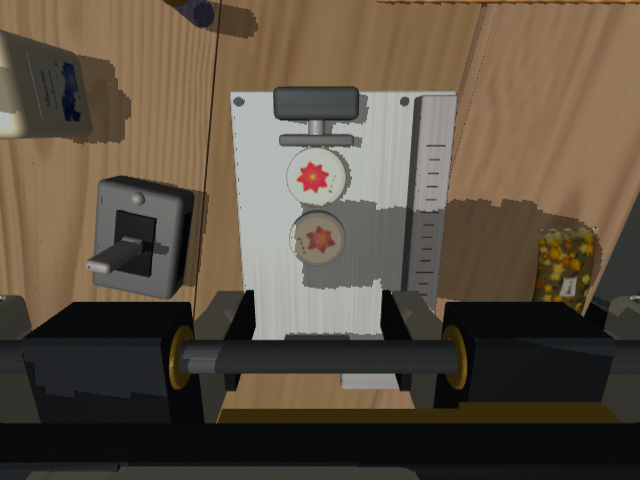

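Both tins now lie in line with the pad centre, at (317,177) and (317,240). Next I'll turn back and grip the jaw tab.

```bash
python3 -m pendant '[[[0.06,0,0,0,-0.175],[0.06,0,0,0,-0.175],[0.06,0,0,0,-0.175],[0.06,0,0,0,-0.175],[0.06,0,0,0,-0.175]]]' >/dev/null; python3 -m pendant '[[[0.06,0,0,0,-0.175],[0.06,0,0,0,-0.175],[0.06,0,0,0,-0.175],[0.06,0,0,0,-0.171],[0.06,0,0,0,0]]]' >/dev/null
python3 -m pendant '[[[0.06,-0.045,-0.0587,0,0],[0.06,-0.045,-0.0587,0,0],[0.06,0,0,0,0],[0.06,0,0,0,0]]]'
python3 - <<'E'
from h import *
go(443.6,119.1,70.7,10.1)
E
```

```text
time: 32.5
tool_pos: [460.8, 103.6, 165.9]
orientation: [180.0, 0.0, 10.0]
wrist_force: [1.4, -0.5, -0.0]
gripper_width: 60.2
gripper_force: 0.0
at [460.8 103.6 165.9] 10.01 | turn -0.002 | shift first [-0.0143 -0.0182  0.0952] | after turn [-0.0143 -0.0183  0.0952]
```

```bash
python3 -m pendant '[[[0.06,-0.0143,-0.0182,0.02,0],[0.06,0,0,0.04,0],[0.06,0,0,0.0352,0],[0.06,0,0,0,0],[0.06,0,0,0,0]]]'; python3 -m pendant '[[[0,0,0,0,0],[0,0,0,0,0],[0,0,0,0,0],[0,0,0,0,0],[0,0,0,0,0]]]'; python3 -m pendant '[[[0,0,0,0,0],[0,0,0,0,0]]]'
```

```text
time: 33.12
tool_pos: [444.5, 118.6, 71.5]
orientation: [180.0, -0.0, 10.0]
wrist_force: [0.4, 0.4, -0.1]
gripper_width: 60.0
gripper_force: 0.0
time: 33.75
tool_pos: [443.5, 118.9, 70.9]
orientation: [-180.0, -0.0, 10.1]
wrist_force: [-1.0, 0.7, 0.6]
gripper_width: 16.1
gripper_force: 30.3
time: 34.0
tool_pos: [443.4, 118.9, 70.8]
orientation: [180.0, 0.0, 10.1]
wrist_force: [-1.1, 0.6, 3.0]
gripper_width: 15.5
gripper_force: 30.0
```

```bash
python3 -m pendant '[[[0,0,0.005,0,0],[0,0,0.01,0,0],[0,0,0.01,0,0],[0,0,0.01,0,0],[0,0,0.01,0,0]]]'>/dev/null;  python3 -m pendant '[[[0,0,0.01,0,0],[0,0,0.005,0,0],[0,0,0,0,0],[0,0,0,0,0]]]'; python3 -m pendant '[[[0,0,0.004,0,0],[0,0,0.004,0,0],[0,0,0.003,0,0],[0,0,0.002,0,0],[0,0,0,0,0]]]'
python3 - <<'E'
from h import *
im=env.camera("wrist");cv2.imwrite("pics/w7.png",im[:,:,::-1])
E
```

```text
time: 35.12
tool_pos: [454.0, 60.0, 70.8]
orientation: [-180.0, -0.0, 10.1]
wrist_force: [-2.4, 3.1, 3.2]
gripper_width: 15.5
gripper_force: 30.0
time: 35.75
tool_pos: [456.3, 47.5, 70.8]
orientation: [-180.0, -0.0, 10.1]
wrist_force: [-3.7, 6.3, 4.7]
gripper_width: 15.8
gripper_force: 30.0
```

View pics/w7.png

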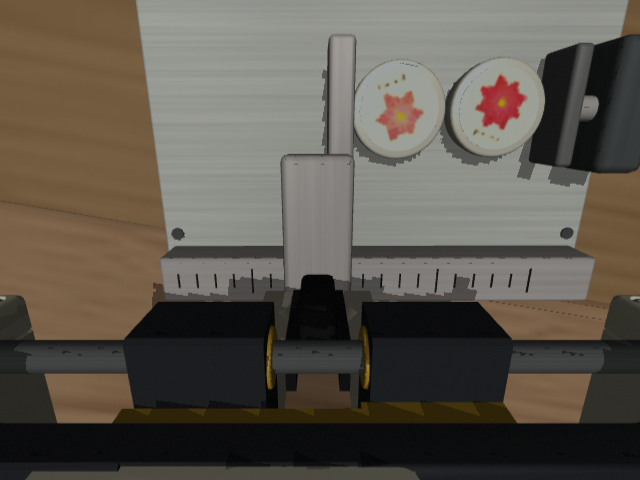

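The jaw is almost on the left tin at (400,107), with about 3–4 mm still between the tins. Closing on in small steps.

```bash
python3 -m pendant '[[[0,0,0.001,0,0],[0,0,0.001,0,0],[0,0,0.001,0,0],[0,0,0.001,0,0],[0,0,0,0,0]]]'; python3 -m pendant '[[[0,0,0.001,0,0],[0,0,0.001,0,0],[0,0,0.001,0,0],[0,0,0,0,0],[0,0,0,0,0]]]'
python3 - <<'E'
from h import *
p=env.state()["tool_pos"]; print(np.hypot(*(p[:2]-[443.4,118.9])))
im=env.camera("wrist");cv2.imwrite("pics/w8.png",im[0:300,300:640,::-1].repeat(2,0).repeat(2,1))
E
```

```text
time: 36.42
tool_pos: [457.0, 43.7, 70.9]
orientation: [-179.9, -0.0, 10.1]
wrist_force: [-4.6, 7.8, 4.1]
gripper_width: 16.1
gripper_force: 30.0
time: 37.05
tool_pos: [457.5, 40.9, 70.8]
orientation: [-179.9, -0.0, 10.1]
wrist_force: [-5.2, 8.0, 4.8]
gripper_width: 15.8
gripper_force: 30.0
79.212436644333
```

View pics/w8.png

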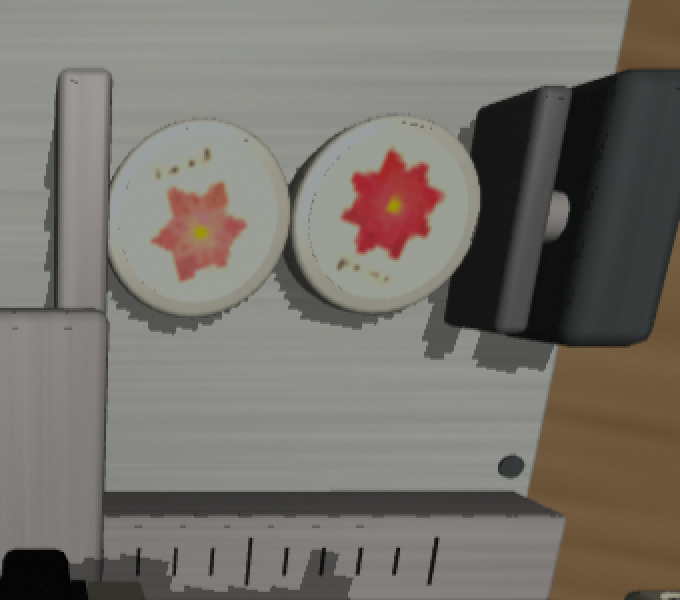

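The jaw, both tins and the pad are in contact in a straight row, with about 3 mm of nominal pad travel. I'll add about 2.5 mm and let go.

```bash
python3 -m pendant '[[[0,0,0.001,0,0],[0,0,0.001,0,0],[0,0,0.0005,0,0],[0,0,0,0,0],[0,0,0,0,0]]]'
python3 - <<'E'
from h import *
p=env.state()["tool_pos"]; print(np.hypot(*(p[:2]-[443.4,118.9])))
E
python3 -m pendant '[[[0.05,0,0,0,0],[0.05,0,0,0,0],[0.05,0,0,0,0],[0.05,0,0,0,0],[0.05,0,0,0,0]]]';python3 -m pendant '[[[0.05,0,0,-0.05,0],[0.06,0,0,-0.05,0],[0.06,0,0,-0.05,0],[0.06,0,0,0,0],[0.06,0,0,0,0]]]'
python3 - <<'E'
from h import *
go(552.6,19.3,166,-79.89)
look("wrist",dict(tin_a=6,jaw_tab=68,jaw_face=23,pad_face=22,switch_tip=86,logger=0))
E
```

```text
time: 37.72
tool_pos: [457.9, 38.7, 70.9]
orientation: [-179.9, -0.0, 10.1]
wrist_force: [-5.8, 10.4, 4.1]
gripper_width: 15.8
gripper_force: 30.0
81.50037334706802
time: 38.35
tool_pos: [457.9, 37.5, 70.7]
orientation: [180.0, 0.0, 10.1]
wrist_force: [-0.1, -0.1, 0.6]
gripper_width: 49.8
gripper_force: 0.0
time: 38.98
tool_pos: [457.5, 37.6, 220.4]
orientation: [-180.0, 0.0, 10.1]
wrist_force: [-0.3, -0.3, -0.7]
gripper_width: 60.2
gripper_force: 0.0
at [457.5  37.6 220.4] 10.08 | turn 1.57 | shift first [0.0904 0.0346 0.0544] | after turn [ 0.0347 -0.0904  0.0544]
wrist tin_a 0.9 [178.7  54.8] [447. 292.]
wrist tin_a 0.63 [122.1 359.6] [549.3  13.2]
wrist tin_a 0.57 [116.3 412.4] [562.8 -33.6]
wrist jaw_tab 0.85 [228.1 318.5] [459.4  35.9]
wrist jaw_face 0.76 [119.8 335.6] [547.1  36.1]
wrist pad_face 0.61 [112.8 441.7] [569.4 -54.4]
wrist switch_tip 0.46 [259.1 560.9] [ 473.3 -159.8]
wrist switch_tip 0.41 [120.1 331.6] [545.1  41.9]
wrist switch_tip 0.34 [ 12.7 542.8] [635.9 -83.2]
```

```bash
python3 -m pendant '[[[0,0.048,0.001,-0.015,0],[0,0.048,0.001,-0.015,0],[0,0.048,0.001,0,0],[0,0,0,0,0],[0,0,0,0,0]]]'
python3 - <<'E'
from h import *
look("wrist",dict(tin_a=6,jaw_face=23,pad_face=22,switch_tip=86,logger=0))
im=env.camera("wrist");cv2.imwrite("pics/w9.png",im[:,:,::-1])
E
```

```text
time: 39.95
tool_pos: [599.8, 59.7, 249.7]
orientation: [180.0, 0.1, 10.1]
wrist_force: [-0.1, -0.4, 0.1]
gripper_width: 15.8
gripper_force: 0.0
wrist tin_a 0.88 [256.6 394.4] [559.6 -36. ]
wrist tin_a 0.75 [296.3  93.3] [450.8 296.6]
wrist tin_a 0.6 [255.4 351.3] [552.6  11.9]
wrist jaw_face 0.92 [261.6 331.3] [547.5  34.4]
wrist jaw_face 0.6 [113.3 352.7] [699.3  42.5]
wrist jaw_face 0.43 [256.5 357. ] [558.1   8.3]
wrist pad_face 0.95 [259.4 416.9] [565.9 -56.2]
wrist switch_tip 0.77 [116.3 351. ] [693.9  48.8]
wrist logger 0.84 [116.5 343.4] [696.2  49.4]
wrist logger 0.61 [257.9 353.5] [548.5   8. ]
```

View pics/w9.png

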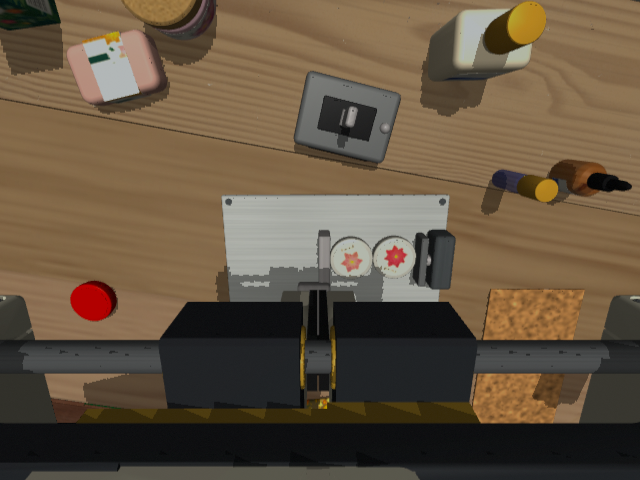

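The row is held, with the tins at (351,257) and (395,257). The paddle tip is at (351,113) and the dot at (385,127) on its right. I'll bring the closed fingers down on the paddle's left side.

```bash
python3 -m pendant '[[[0,0,0,0,0.105],[0,0,0,0,0.106],[0,0.047,-0.018,0,0],[0,0.047,-0.0178,0,0],[0,0,0,0,0]]]'; python3 -m pendant '[[[0,0,0,0.05,0],[0,0,0,0.05,0],[0,0,0,0.05,0],[0,0,0,0.02,0],[0,0,0,0,0]]]';python3 -m pendant '[[[0,0,0,0,0],[0,0,0,0,0]]]'
python3 - <<'E'
from h import *
look("wrist",dict(switch_tip=86)); look("top",dict(switch_tip=86)); look("side",dict(switch_tip=86))
im=env.camera("side");cv2.imwrite("pics/s9.png",cv2.resize(im[180:320,200:380,::-1],None,fx=3,fy=3))
E
```

```text
time: 40.92
tool_pos: [697.2, 93.3, 248.7]
orientation: [179.9, 0.1, -2.0]
wrist_force: [-0.5, -0.7, -0.6]
gripper_width: 0.6
gripper_force: 0.0
time: 41.55
tool_pos: [693.8, 91.9, 79.3]
orientation: [179.9, 0.2, -2.0]
wrist_force: [0.0, -0.8, 0.6]
gripper_width: 0.8
gripper_force: 0.0
time: 41.8
tool_pos: [696.2, 92.7, 82.8]
orientation: [-179.9, -0.2, -2.0]
wrist_force: [0.6, 0.0, 1.2]
gripper_width: 0.3
gripper_force: 0.0
wrist switch_tip 0.3 [427.8 491. ] [638.9  11.3]
top switch_tip 0.37 [178.5 329.4] [700.4  55. ]
```

View pics/s9.png

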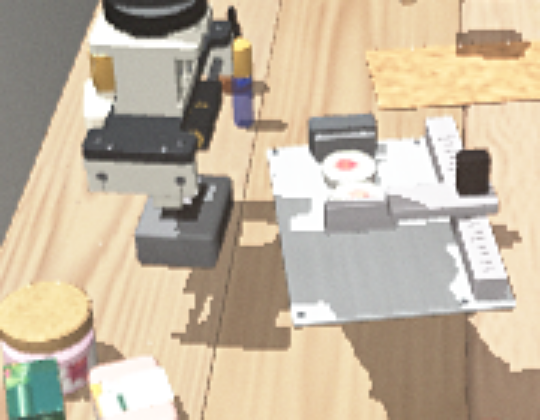

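The fingers are down beside the paddle without touching it. Advancing towards the dot.

```bash
python3 -m pendant '[[[0,0,0.006,0,0],[0,0,0.006,0,0],[0,0,0.004,0,0],[0,0,0,0,0],[0,0,0,0,0]]]'; for i in 1; do python3 -m pendant '[[[0,0,0.003,0,0],[0,0,0.003,0,0],[0,0,0,0,0],[0,0,0,0,0]]]';  python3 -m pendant '[[[0,0,0.002,0,0],[0,0,0.002,0,0],[0,0,0,0,0],[0,0,0,0,0]]]'; done
python3 - <<'E'
from h import *
look("top",dict(switch_tip=80))
im=env.camera("top");cv2.imwrite("pics/t9.png",cv2.resize(im[150:290,260:420,::-1],None,fx=4,fy=4))
E
```

```text
time: 42.78
tool_pos: [694.9, 76.4, 80.8]
orientation: [-180.0, -0.0, -2.0]
wrist_force: [-1.1, -0.5, -0.1]
gripper_width: 0.2
gripper_force: 0.0
time: 43.28
tool_pos: [694.6, 70.4, 80.8]
orientation: [180.0, 0.0, -2.0]
wrist_force: [-0.6, 0.6, 0.5]
gripper_width: 0.4
gripper_force: 0.0
time: 43.78
tool_pos: [694.5, 66.5, 80.8]
orientation: [-180.0, -0.0, -2.0]
wrist_force: [-0.4, 0.5, 1.1]
gripper_width: 0.6
gripper_force: 0.3
top switch_tip 0.61 [286.7 445. ] [ 442.2 -198.6]
```

```bash
for i in 1; do python3 -m pendant '[[[0,0,0.002,0,0],[0,0,0.002,0,0],[0,0,0,0,0],[0,0,0,0,0]]]'|sed -n 2,6p; python3 -m pendant '[[[0,0,0.001,0,0],[0,0,0.001,0,0],[0,0,0,0,0],[0,0,0,0,0]]]'|sed -n 2,6p; python3 -m pendant '[[[0,0,0.001,0,0],[0,0,0.001,0,0],[0,0,0,0,0],[0,0,0,0,0]]]'|sed -n 2,6p;done
```

```text
tool_pos: [694.3, 62.5, 80.7]
orientation: [-180.0, 0.0, -2.0]
wrist_force: [-0.3, 1.2, -0.8]
gripper_width: 0.5
gripper_force: 0.7
tool_pos: [694.3, 60.5, 80.7]
orientation: [-180.0, 0.0, -2.0]
wrist_force: [-0.4, 2.5, -0.1]
gripper_width: 0.3
gripper_force: 0.8
tool_pos: [694.2, 58.5, 80.8]
orientation: [-180.0, -0.0, -2.0]
wrist_force: [-0.3, 2.4, 0.4]
gripper_width: 0.7
gripper_force: 1.0
```

```bash
python3 -m pendant '[[[0,0,0.001,0,0],[0,0,0.001,0,0],[0,0,0,0,0],[0,0,0,0,0]]]'|sed -n 2,6p; python3 -m pendant '[[[0,0,0.001,0,0],[0,0,0.0005,0,0],[0,0,0,0,0],[0,0,0,0,0]]]'|sed -n 2,6p
python3 - <<'E'
from h import *
im=env.camera("side");cv2.imwrite("pics/s10.png",cv2.resize(im[180:300,200:300,::-1],None,fx=5,fy=5,interpolation=2))
E
```

```text
tool_pos: [694.2, 56.5, 80.8]
orientation: [-180.0, -0.0, -2.0]
wrist_force: [-0.2, 2.2, -1.3]
gripper_width: 0.5
gripper_force: 1.2
tool_pos: [694.1, 55.0, 80.8]
orientation: [-180.0, -0.0, -2.0]
wrist_force: [0.7, 1.9, -0.1]
gripper_width: 0.3
gripper_force: 1.3
```

View pics/s10.png

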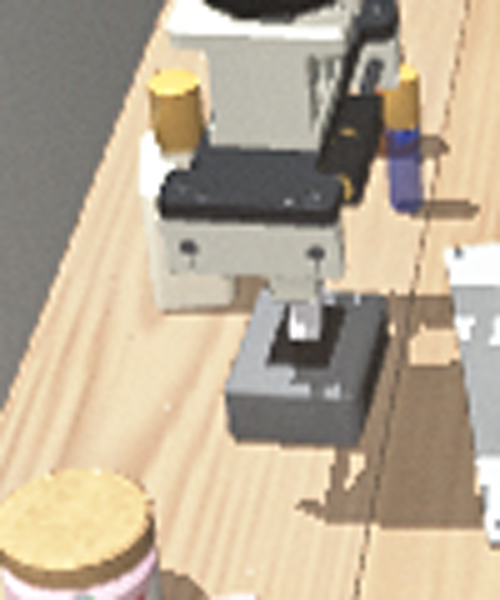

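```bash
python3 -m pendant '[[[0,0,0.0005,0,0],[0,0,0.0005,0,0],[0,0,0,0,0],[0,0,0,0,0]]]'|sed -n 1,6p; python3 -m pendant '[[[0,0,0.0005,0,0],[0,0,0.0005,0,0],[0,0,0,0,0],[0,0,0,0,0]]]'|sed -n 1,6p
```

```text
time: 46.98
tool_pos: [694.1, 53.9, 80.8]
orientation: [180.0, -0.0, -2.0]
wrist_force: [0.4, 3.4, -0.5]
gripper_width: 0.2
gripper_force: 1.3
time: 47.48
tool_pos: [694.0, 52.9, 80.8]
orientation: [180.0, -0.0, -2.0]
wrist_force: [-0.1, 2.9, -1.4]
gripper_width: 0.6
gripper_force: 1.4
```

```bash
python3 -m pendant '[[[0,0,0.0005,0,0],[0,0,0.0005,0,0],[0,0,0,0,0],[0,0,0,0,0]]]'|sed -n 1,6p; python3 -m pendant '[[[0,0,0.0005,0,0],[0,0,0.0005,0,0],[0,0,0,0,0],[0,0,0,0,0]]]'|sed -n 1,6p;  python3 -m pendant '[[[0,0,0,0,0],[0,0,0,0,0],[0,0,0,0,0],[0,0,0,0,0]]]'|sed -n 1,6p
```

```text
time: 47.98
tool_pos: [694.1, 52.7, 80.7]
orientation: [-180.0, -0.0, -2.0]
wrist_force: [-0.2, 5.9, -1.0]
gripper_width: 0.5
gripper_force: 2.7
time: 48.48
tool_pos: [694.1, 52.5, 80.7]
orientation: [-179.9, -0.0, -2.0]
wrist_force: [-0.3, 8.9, -0.7]
gripper_width: 0.6
gripper_force: 4.1
time: 48.98
tool_pos: [694.1, 52.5, 80.7]
orientation: [-179.9, -0.0, -2.0]
wrist_force: [-1.5, 9.4, -1.0]
gripper_width: 0.2
gripper_force: 4.1
```

The stop was felt as a force jump to 9 N, and the paddle has been held over. Backing off smoothly.

```bash
python3 -m pendant '[[[0,0,-0.005,0,0],[0,0,-0.005,0,0],[0,0,-0.005,0,0],[0,0,-0.005,0,0],[0,0,-0.005,0,0]]]'>/dev/null; python3 -m pendant '[[[0,0,-0.02,0,0],[0,0,0,0,0],[0,0,0,-0.05,0],[0,0,0,-0.06,0],[0.0,0,0,-0.05,0]]]'>/dev/null; python3 -m pendant '[[[0.04,-0.05,0,0,-0.105],[0.05,-0.05,0,0,-0.106],[0.06,0,0,0,0],[0.06,0,0,0,0]]]'
python3 - <<'E'
from h import *
look("wrist",dict(tin_a=6,jaw_face=23,pad_face=22,switch_tip=86))
go(457.9,37.5,200,10.1)
E
```

```text
time: 50.72
tool_pos: [595.9, 94.5, 241.5]
orientation: [-180.0, -0.1, 10.1]
wrist_force: [1.4, 0.6, -0.1]
gripper_width: 34.9
gripper_force: 0.0
wrist tin_a 0.69 [367.2 552.7] [ 455. -221.]
wrist tin_a 0.68 [302.9 125. ] [451.8 290.2]
wrist tin_a 0.63 [118.1 397.6] [699.8  32.4]
wrist tin_a 0.59 [261.6 383. ] [551.9  12.5]
wrist tin_a 0.55 [258.1 425.4] [564.  -32.3]
wrist jaw_face 0.68 [269.8 363.8] [544.9  34.6]
wrist jaw_face 0.67 [262.5 453.5] [569.4 -56.4]
wrist pad_face 0.84 [259.  452.5] [572.6 -54.8]
wrist switch_tip 0.68 [264.3 384.3] [575.9  30.9]
at [596.2  94.2 240.2] 10.07 | turn -0.001 | shift first [-0.1461  0.0317  0.0402] | after turn [-0.1461  0.0316  0.0402]
```

```bash
python3 -m pendant '[[[0.06,-0.0487,0.0105,0.01,0],[0.06,-0.0487,0.0105,0.01,0],[0.06,-0.0487,0.0105,0.01,0],[0.06,0,0,0.04,0],[0.06,0,0,0,0]]]'>/dev/null; python3 -m pendant '[[[0.06,0,0,0.05,0],[0.06,0,0,0.05,0],[0.06,0,0,0,0],[0.06,0,0,0,0]]]'; python3 -m pendant '[[[0,0,0,0,0],[0,0,0,0,0],[0,0,0,0,0],[0,0,0,0,0],[0,0,0,0,0]]]'>/dev/null; python3 -m pendant '[[[0,0,0,0,0],[0,0,0,0,0]]]'
```

```text
time: 52.1
tool_pos: [459.1, 38.2, 72.5]
orientation: [180.0, -0.1, 10.1]
wrist_force: [0.1, 0.2, 2.1]
gripper_width: 59.8
gripper_force: 0.0
time: 52.98
tool_pos: [457.3, 37.9, 70.9]
orientation: [-180.0, -0.0, 10.1]
wrist_force: [-3.7, 4.0, 2.7]
gripper_width: 15.9
gripper_force: 30.0
```

```bash
python3 -m pendant '[[[0,0,-0.005,0,0],[0,0,-0.01,0,0],[0,0,-0.015,0,0],[0,0,-0.015,0,0],[0,0,-0.015,0,0]]]'>/dev/null; python3 -m pendant '[[[0,0,-0.01,0,0],[0,0,-0.006,0,0],[0,0,0,0,0],[0,0,0,0,0]]]';python3 -m pendant '[[[0,0,-0.002,0,0],[0,0,-0.002,0,0],[0,0,0,0,0],[0,0,0,0,0]]]'
```

```text
time: 54.1
tool_pos: [444.0, 112.1, 70.8]
orientation: [180.0, 0.0, 10.1]
wrist_force: [-0.9, -2.5, 5.0]
gripper_width: 15.8
gripper_force: 30.0
time: 54.6
tool_pos: [443.3, 115.6, 70.8]
orientation: [179.9, 0.0, 10.1]
wrist_force: [1.0, -6.8, 3.9]
gripper_width: 15.7
gripper_force: 30.0
```

```bash
python3 -m pendant '[[[0,0,-0.0015,0,0],[0,0,-0.0015,0,0],[0,0,0,0,0],[0.05,0,0,0,0],[0.06,0,0,0,0]]]'>/dev/null; python3 -m pendant '[[[0.06,0,0,0,0],[0.06,0,0,0,0],[0.06,0,0,-0.05,0],[0.06,0,0,-0.06,0]]]';python3 -m pendant '[[[0.06,0.045,0.045,0,0.175],[0.06,0.045,0.045,0,0],[0.06,0,0,0,0.175],[0.06,0,0,0,0.175],[0.06,0,0,0,0.175]]]'>/dev/null;python3 -m pendant '[[[0.06,0,0,0,0.175],[0.06,0,0,0,0.175],[0.06,0,0,0,0.175],[0.06,0,0,0,0.175],[0.06,0,0,0,0.17]]]'>/dev/null;python3 -m pendant '[[[0.06,0,0,0,0],[0.06,0,0,0,0]]]'
python3 - <<'E'
from h import *
im=env.camera("wrist");cv2.imwrite("pics/w10.png",im[:,:,::-1])
for r in env.trace("wrist","tin_a"):
    print(round(r["score"],2),r["location"],im[r["mask"]].mean(0).round(), ray("wrist",r["location"],18).round(1))
look("wrist",dict(tin_a=6,mat=0))
E
```

```text
time: 55.72
tool_pos: [442.0, 118.8, 181.2]
orientation: [179.9, 0.2, 10.1]
wrist_force: [2.1, 0.6, -0.6]
gripper_width: 59.9
gripper_force: 0.0
time: 57.22
tool_pos: [538.3, 39.4, 180.7]
orientation: [180.0, 0.0, -79.6]
wrist_force: [0.8, 0.4, 0.5]
gripper_width: 59.7
gripper_force: 0.0
0.89 [145.6, 305.3] [174. 152. 144.] [560.2 -27. ]
0.76 [203.4, 304.9] [156. 146. 135.] [552.6  19.6]
0.62 [204.9, 131.6] [71. 71. 69.] [696.7  47.1]
wrist tin_a 0.83 [202.3 304.1] [553.4  21.1]
wrist tin_a 0.66 [143.4 305.7] [560.4 -28.3]
wrist mat 0.74 [312.9 307.6] [531.7 130.4]
```

View pics/w10.png

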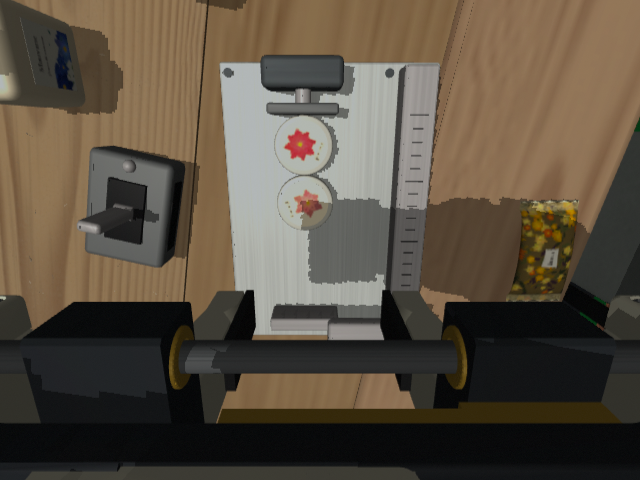

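The tins are at (304,203) and (304,145), the jaw is open and the switch is upright. Picking the near tin.

```bash
python3 -m pendant '[[[0.064,0.0219,-0.0105,0.02,0.005],[0.064,0,0,0.05,0],[0.064,0,0,0.04,0],[0.064,0,0,0.03,0],[0.064,0,0,0,0]]]'; python3 -m pendant '[[[0.064,0,0,0.01,0],[0.064,0,0,0.0068,0],[0.064,0,0,0,0],[0.064,0,0,0,0]]]' ; python3 -m pendant '[[[0.03,0,0,0,0],[0.03,0,0,0,0],[0.0,0,0,0,0],[0.0,0,0,0,0],[0,0,0,0,0]]]';python3 -m pendant '[[[0,0,0,-0.03,0],[0,0,0,-0.06,0],[0,0,0,-0.06,0],[0,0,0,0,0]]]'
python3 - <<'E'
from h import *
go(499,-220,150,-79.9)
E
```

```text
time: 58.1
tool_pos: [550.9, 19.0, 38.7]
orientation: [179.7, -0.1, -80.1]
wrist_force: [-0.1, 0.6, -0.0]
gripper_width: 64.0
gripper_force: 0.0
time: 58.6
tool_pos: [552.8, 19.7, 24.5]
orientation: [-180.0, 0.0, -80.1]
wrist_force: [0.1, 0.1, 1.5]
gripper_width: 64.0
gripper_force: 0.0
time: 59.22
tool_pos: [552.6, 19.7, 24.1]
orientation: [-180.0, -0.0, -80.1]
wrist_force: [-0.7, 0.6, 4.1]
gripper_width: 46.1
gripper_force: 30.0
time: 59.72
tool_pos: [555.3, 20.4, 179.2]
orientation: [-179.5, 0.1, -80.1]
wrist_force: [-0.7, -0.1, -1.1]
gripper_width: 45.6
gripper_force: 30.0
at [555.3  20.4 179.2] -80.1 | turn -0.004 | shift first [0.2271 0.0968 0.0292] | after turn [0.2268 0.0976 0.0292]
```

```bash
python3 -m pendant '[[[0,0.0454,0.0188,0,0],[0,0.0454,0.0188,0,0],[0,0.0454,0.0188,0,0],[0,0.0454,0.0188,0,0],[0,0.0454,0.0188,0,0]]]'>/dev/null; python3 -m pendant '[[[0,0,0,0.04,0],[0,0,0,0.05,0],[0,0,0,0.03,0],[0,0,0,0,0],[0,0,0,0,0]]]';python3 - <<'E'
from h import *
go(499,-220,21.3,-79.9)
E
```

```text
time: 60.98
tool_pos: [499.3, -220.2, 54.7]
orientation: [-180.0, -0.0, -80.1]
wrist_force: [-0.4, 0.3, 0.0]
gripper_width: 45.9
gripper_force: 30.0
at [ 499.3 -220.2   54.7] -80.12 | turn -0.004 | shift first [-0.0002  0.0003  0.0334] | after turn [-0.0002  0.0003  0.0334]
```

```bash
python3 -m pendant '[[[0,0,0,0.02,0],[0,0,0,0.008,0],[0,0,0,0.005,0],[0,0,0,0,0],[0,0,0,0,0]]]'; python3 -m pendant '[[[0.06,0,0,0,0],[0.06,0,0,0,0],[0.06,0,0,0,0],[0.06,0,0,0,0]]]'>/dev/null; python3 -m pendant '[[[0.06,0,0,-0.03,0],[0.06,0,0,-0.06,0],[0.06,0,0,-0.06,0]]]'>/dev/null; python3 -m pendant '[[[0.06,-0.045,-0.0233,0,0],[0.06,-0.045,-0.0233,0,0],[0.06,-0.03,-0.0233,0,0],[0.06,0,-0.0233,0,0],[0.06,0,0,0,0]]]'>/dev/null;python3 -m pendant '[[[0.06,0,0,0,0],[0.06,0,0,0,0]]]'
python3 - <<'E'
from h import *
im=env.camera("wrist");cv2.imwrite("pics/w11.png",im[:,:,::-1])
for r in env.trace("wrist","tin_a"):
    print(round(r["score"],2),r["location"],im[r["mask"]].mean(0).round(), ray("wrist",r["location"],16).round(1))
look("wrist",{"mat":0}); look("top",{"tin_a":6}); look("side",{"tin_a":6})
go(560.2,-27,23.8,-79.9)
E
```

```text
time: 61.6
tool_pos: [499.1, -220.1, 21.5]
orientation: [-180.0, -0.0, -80.1]
wrist_force: [0.0, 0.2, -0.8]
gripper_width: 45.9
gripper_force: 30.0
time: 63.35
tool_pos: [569.4, -86.3, 171.0]
orientation: [180.0, 0.0, -80.2]
wrist_force: [-0.2, -0.6, -0.2]
gripper_width: 60.0
gripper_force: 0.0
0.63 [297.6, 314.2] [169. 143. 131.] [561.8 -24.9]
0.63 [75.3, 441.6] [179. 168. 154.] [ 498.7 -220.7]
wrist mat 0.69 [ 79.1 495.2] [ 452.  -228.1]
top tin_a 0.88 [227.1 158.5] [611.4 473.1]
top tin_a 0.61 [294.1 230.8] [443.3 296. ]
top tin_a 0.51 [266.8 441.4] [ 496.6 -213.4]
top tin_a 0.47 [241.6 364.9] [563.1 -30.7]
side tin_a 0.89 [331.7 360.3] [453.8 300.5]
side tin_a 0.73 [228.7 255.2] [729.1 -76.5]
side tin_a 0.71 [203.5 342.4] [ 495.5 -222.5]
side tin_a 0.7 [396.1 274.9] [611.1 471.2]
side tin_a 0.62 [239.6 316.6] [561.2 -32.6]
at [570. -86. 171.] -80.15 | turn -0.004 | shift first [-0.0598 -0.0005  0.1472] | after turn [-0.0598 -0.0007  0.1472]
```

```bash
python3 -m pendant '[[[0.064,-0.0598,-0.0005,0,0.004],[0.064,0,0,0.04,0],[0.064,0,0,0.05,0],[0.064,0,0,0.03,0],[0.064,0,0,0,0]]]'; python3 -m pendant '[[[0.064,0,0,0.02,0],[0.064,0,0,0.0072,0],[0.064,0,0,0,0],[0.064,0,0,0,0]]]' ; python3 -m pendant '[[[0.03,0,0,0,0],[0.03,0,0,0,0],[0.0,0,0,0,0],[0.0,0,0,0,0],[0,0,0,0,0]]]';python3 -m pendant '[[[0,0,0,-0.03,0],[0,0,0,-0.06,0],[0,0,0,-0.06,0],[0,0,0,0,0],[0,0,0,0,0]]]'
python3 - <<'E'
from h import *
go(407.5,-235,150,-79.9)
E
```

```text
time: 64.38
tool_pos: [558.6, -27.3, 48.9]
orientation: [179.7, -0.0, -80.4]
wrist_force: [0.1, 0.3, 0.1]
gripper_width: 64.2
gripper_force: 0.0
time: 64.88
tool_pos: [561.0, -26.8, 24.9]
orientation: [-179.9, 0.0, -80.4]
wrist_force: [0.2, -0.1, -0.2]
gripper_width: 64.3
gripper_force: 0.0
time: 65.5
tool_pos: [560.6, -26.8, 24.1]
orientation: [-180.0, -0.0, -80.4]
wrist_force: [-0.4, 0.0, 5.4]
gripper_width: 46.1
gripper_force: 30.0
time: 66.12
tool_pos: [559.8, -26.9, 173.5]
orientation: [180.0, 0.0, -80.4]
wrist_force: [-0.3, -0.2, 0.1]
gripper_width: 46.0
gripper_force: 30.0
at [559.8 -26.9 173.5] -80.4 | turn -0.009 | shift first [0.1798 0.1849 0.0235] | after turn [0.1782 0.1864 0.0235]
```

```bash
python3 -m pendant '[[[0,0.036,0.037,0,0],[0,0.036,0.037,0,0],[0,0.036,0.037,0,0],[0,0.036,0.037,0,0],[0,0.036,0.037,0,0]]]'>/dev/null; python3 -m pendant '[[[0,0,0,0,0],[0,0,0,0.04,0],[0,0,0,0.05,0],[0,0,0,0.03,0],[0,0,0,0,0]]]'>/dev/null;python3 -m pendant '[[[0,0,0,0.02,0],[0,0,0,0.009,0],[0,0,0,0,0],[0,0,0,0,0]]]'
python3 - <<'E'
from h import *
go(407.5,-235,21.5,-79.9)
E
```

```text
time: 67.88
tool_pos: [408.6, -235.3, 25.5]
orientation: [-179.9, -0.0, -80.4]
wrist_force: [0.8, 0.4, -0.1]
gripper_width: 46.0
gripper_force: 30.0
at [ 408.6 -235.3   25.5] -80.36 | turn -0.008 | shift first [-0.0005  0.001   0.004 ] | after turn [-0.0005  0.001   0.004 ]
```

```bash
python3 -m pendant '[[[0,0,0,0.0038,0],[0,0,0,0,0],[0,0,0,0,0]]]'; python3 -m pendant '[[[0.06,0,0,0,0],[0.06,0,0,0,0],[0.06,0,0,0,0],[0.06,0,0,0,0]]]'>/dev/null; python3 -m pendant '[[[0.06,0,0,-0.03,0],[0.06,0,0,-0.06,0],[0.06,0,0,-0.06,0],[0.06,-0.05,-0.02,0,0],[0.06,-0.05,-0.02,0,0]]]'>/dev/null; python3 -m pendant '[[[0.06,-0.05,-0.02,0,0],[0.06,0,0,0,0],[0.06,0,0,0,0],[0.06,0,0,0,0]]]'
python3 - <<'E'
from h import *
im=env.camera("wrist");cv2.imwrite("pics/w12.png",im[:,:,::-1])
for r in env.trace("wrist","tin_a"):
    print(round(r["score"],2),r["location"],im[r["mask"]].mean(0).round(), ray("wrist",r["location"],12).round(1))
look("side",{"tin_a":3,"switch_tip":86}); look("top",{"tin_a":3,"jaw_tab":68,"switch_tip":86})
im=env.camera("top");cv2.imwrite("pics/end.png",cv2.resize(im[130:330,130:490,::-1],None,fx=2.2,fy=2.2,interpolation=2))
E
```

```text
time: 68.25
tool_pos: [408.2, -235.4, 21.2]
orientation: [-180.0, -0.0, -80.4]
wrist_force: [0.5, 0.1, 0.4]
gripper_width: 45.9
gripper_force: 30.0
time: 69.88
tool_pos: [441.7, -78.2, 170.8]
orientation: [180.0, -0.0, -80.4]
wrist_force: [-0.2, -0.3, -0.0]
gripper_width: 60.0
gripper_force: 0.0
0.66 [31.7, 274.1] [183. 173. 161.] [ 497.8 -221. ]
0.61 [33.0, 398.5] [181. 156. 146.] [ 407.8 -235.3]
0.37 [255.3, 209.6] [150. 151. 146.] [530.6 -40. ]
side tin_a 0.78 [332.1 361.1] [451.9 298.5]
side tin_a 0.72 [203.5 342.9] [ 494.  -227.7]
side tin_a 0.68 [398.4 273.4] [613.6 474. ]
side tin_a 0.58 [205.1 372.3] [ 408.4 -222.8]
side switch_tip 0.62 [228.7 257.1] [700.6  44.9]
side switch_tip 0.56 [205.7 274.2] [672.5 -65.3]
top tin_a 0.77 [292.  230.9] [448.6 296.2]
top tin_a 0.68 [303.3 448.7] [ 408.5 -225.5]
top tin_a 0.59 [226.6 160.6] [613.1 468.9]
top jaw_tab 0.37 [180.4 331.7] [701.2  48.8]
top jaw_tab 0.26 [196.6 425.2] [ 656.4 -170.3]
top switch_tip 0.59 [177.2 331.3] [703.5  50.5]
```

View pics/end.png

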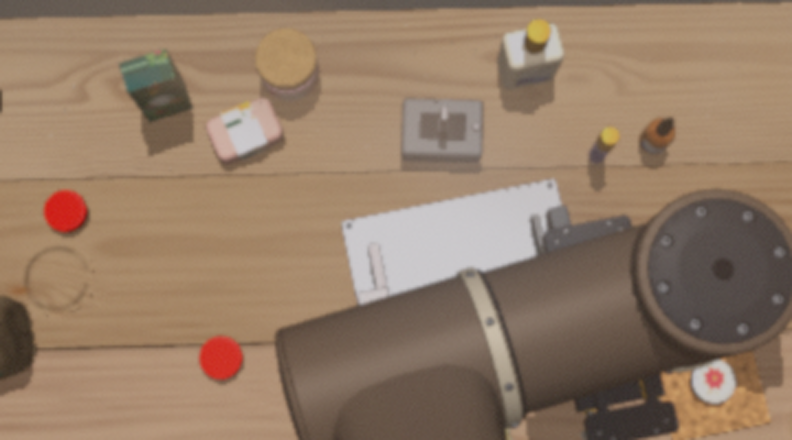

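The final view shows the jaw open at (376,265), the switch upright, both red discs and the bystanders untouched, and one tin on the mat at (713,380). The arm hides the other tin from the top camera, but the wrist view has it at (498,-221), also on the mat. Handing in.

```bash
python3 -c "
from station import env
print(env.job_done())"
```

```text
the job is handed in; nothing more can be done
None
```

I finished the job and handed it in, but the hand-in returned no verdict: I found two tins, held them in the caliper with the pad in about 5.5 mm by jaw travel, pushed the switch to the dot side until its stop, opened the jaw fully and laid both tins flat on the mat.

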